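# Hang the window cover on the lamp housing's folding hook

### The arm

A 7-joint arm with a two-finger parallel gripper is mounted at the origin on the work surface. World frame = base frame: x ahead of the robot, y to its left, z up, the work surface at z = 0. Lengths are in m, angles in rad, forces in N, time in s.
With the tool pointing down it reaches from about 0.425 to 0.875 m from the base axis. Payload 4.7 kg.
Tool frame: the origin (TCP) lies at the very end of the fingers, on their centre line; the grasp point (between the pads) lies 19 mm behind it; z points along the fingers, y is the line along which they close (so a half turn about z gives the same grasp; the last joint's range is limited). The gripper opens to 87 mm and grips with 3 to 60 N. Pads are 19 mm wide; open, the fingers measure 117 mm over their backs; the gripper's body (75 mm by 190 mm) begins 51 mm behind the grasp point.
Start: joints at [-1.133, 0.321, -0.07, 1.45, 0.023, 1.371, -0.057], TCP at [0.267, 0.593, 0.198] pointing down, gripper open.
Joint ranges: [-2.86, 2.86], [-0.3, 2.09], [-1.38, 1.24], [0.06, 2.45], [-1.56, 4.7], [0.09, 2.05], [-2.69, 2.69]. Speed limits (rad/s): [2.57, 2.57, 3.14, 3.14, 3.14, 3.14, 3.14].

### API

Orientations are given as a rotation vector (axis times angle).
In Python, from bench import ctrl, vision gives the robot as it stands.
- The arm moves only by the tool jog_arm, never from a script. Its argument "increments" is a list of rows, each an object of numbers: "tx", "ty", "tz": the shift along the tool's x, y, z in mm; "wx", "wy", "wz": the turn, a rotation vector about the tool's x, y, z in rad; "gripper": the opening, from 0 (shut) to 1 (fully open). In form: [{"tx": .., "ty": .., "tz": .., "wx": .., "wy": .., "wz": .., "gripper": ..}, ...]. A call has exactly 5 rows; each row is the pose to reach, as a shift and turn from the pose commanded when the call began, along the tool's axes at that moment; what a row does not reach only later rows make up. A row lasts 1/12 s, in which the tool goes at most 41.7 mm and 7.16 degrees, less where a joint would pass 70% of its speed; a pose out of reach is approached as far as the arm can. A call with a gripper value outside its range is refused whole. The fingers move at their own pace and stop on an object; "grip_force" is the grip in N (left out, the last holds). Time passes only in rows, so rows that repeat a pose let the fingers close, or fill a call up. It gives the time, the measured TCP pose, the force, the opening and the grip force at its end, in the units of the state.
- ctrl.get_state(): the state, without advancing time (a new reading comes with each control period).
- vision.get_image(name): name is "scene" or "top" or "wrist"; returns a dict with "color" (420x560x3 uint8, blue, green, red), "fx", "fy", "cx", "cy" (pixels), "extrinsics" (4x4, takes a point from world to camera coordinates). Camera axes: x right, y down, z forward; pixel columns grow to the right and rows downward; lengths in m; the calibration is good to about 2 mm. A picture is of the moment at which its call begins. There is no depth.
- ctrl.close_job(): hands the job in; it is judged then, once.
Trained networks look in the newest picture that a camera, given by its name, has taken for a name from the list of things; names that differ only in an ending like _2 or _b are one class to them, and where a whole thing is asked for, a point or a joint stands for the part that bears it (a point fixed in the world has none). Each returns a list of dicts, best first, with "conf" (0 to 1); they miss things now and then, are a little off and sometimes report something else, mostly with a low value. They report only what shows in the picture. A call takes as long as a camera call. They do not tell look-alikes from the thing itself.
- vision.spot_in(camera, thing): "bbox" ([left, top, right, bottom] in pixels, round what is visible of it).
The state is a dict: "time": time; "joint_positions": joint angles; "qd": joint speeds; "joint_torque": joint torques, N m; "position": TCP position; "tool_rot": TCP orientation; "ft_force": force on the tool from outside, world axes, zero at the start; "torque": the same for the moment, N m; "grip_width": opening from 0.0 (shut) to 1.0 (fully open); "grip_force": force on a finger pad.
Only numpy, scipy, OpenCV 4.12 (cv2) and the standard library are available. Lean on these libraries where they do the work, as an engineer would, in place of code of your own. Each camera call takes 0.05 s, during which the arm holds its last target. There are 200 camera calls.

### The job

The lamp housing is open for repair. Swing the folding hook on its side wall out fully to its stop, then take the cover with the window from the stand and hang it on the hook by the notch at the top of its window, seated fully home and hanging level, and let go. Be gentle: do not force the hook or press on the housing, and leave the blank cover, the wrench and the screw dish where they are.

Things in the scene. Friction and masses are not known exactly. Their poses are not given: they have to be found in the camera images.
- housing: Lamp housing: cream sheet-steel box 200 (x) x 260 (y) x 206 mm high, fixed. Origin: centre of its underside, z up. Its +y end is open (black inside). Its -x side, at x = -100 mm, is the wall with the folding hook. Keep pushes on it under 15 N.
- hook_drawn (a point): Drawn place of the hook: where its vertical hinge pin meets its rod's axis, 14 mm out from the wall, 6 mm below the housing's top; axes as the housing's. The bracket has slotted screw holes: the whole hook sits up to 12 mm either way along y and up to 4 mm higher or lower than drawn. That offset is not reported: feel for it.
- hook_arm (a joint): Angle of the hook's steel rod, 8 mm thick, 100 mm from pin to the axis of its upturned 8 mm tip (top 22 mm above the rod's axis, clear of the housing's top: a finger fits behind). 0: flat along the wall, pointing to the housing's -y; firm stop at 1.57: pointing to -x. Stiff: 2.5 N at the tip moves it, it stays where left, a sideways push folds it back. Over 18 N in all bends it.
- cover: Cover to hang: black steel plate 140 wide (y) x 160 high (z) x 4 mm thick (x), about 0.25 kg, upright in a slot of the stand. Origin: middle of its bottom edge. Channel along its top to grip, 10 mm thick, z 144 to 160; hem along its bottom, 10 mm thick, z 0 to 8. Window on the middle: 44 mm wide, z 86 to 126, with a notch in its top edge. Same both ways round.
- cover_notch (a point): Top of the notch in the middle of the upper edge of the cover's window, 134 mm above the cover's bottom; axes as the cover's. The notch is 12 mm wide, 8 mm high (z 126 to 134), its end rounded. Hung home, the top of the hook's rod bears here, the rod square to the cover.
- blank: The other cover in the stand, without a window and lower (140 x 110 mm, with the same channel and hem). Origin: middle of its bottom edge. Leave it in place.
- stand: Grey slotted stand, 150 (x) x 162 (y) mm, fixed. Origin: centre of its underside. Two slots along y at x = -40 and +40 mm (which holds which cover varies), floor at z = 10, side ribs up to z = 36 mm.
- wrench: Small open-end wrench, 150 mm, lying on the bench; leave it alone.
- dish: Round aluminium screw dish, 84 mm across, 22 mm high; leave it alone.
Mind the look-alikes: they are no part of the job. Leave any orange look-alike of the cover alone.

How it is judged:
On the way:
1. the hook arm is swung out to its stop (value of joint hook_arm above 1.53 rad), for 0.2 s.
At the end, for the whole second after the job is handed in: the hook stands open (over 1.5 rad) and the cover hangs still on it behind the tip: 22 to 109 mm off the wall, its middle within 19 mm of the hook's drawn place, its bottom edge 63.5 to 76.5 mm above the housing's underside (rod home in the notch) and level within 0.05 rad (value of joint hook_arm above 1.5 rad and x of cover in the frame of housing between -0.209 and -0.122 m and y of cover in the frame of housing between 0.031 and 0.069 m and z of cover in the frame of housing between 0.0635 and 0.0765 m and angle between cover's own z axis and vertical below 0.05 rad and linear speed of cover below 0.05 m/s); the robot touches nothing.
It fails at once if the hook is forced (contact force between hook_arm and anything else above 18 N).
It fails at once if the gripper or the cover is pressed on the housing (contact force between any of the fingers, cover and housing above 15 N).
It fails at once if the blank cover, the wrench or the screw dish is moved by over 30 mm (distance of any of blank, wrench, dish from where it was at the start of the episode above 0.03 m).
It also fails if it takes over 72 s, if anything falls off the work surface, if the arm or the gripper's body presses on something with over 40 N, if the wrist force passes 120 N, or if a joint passes its speed limit or range.

## Working session

There is one attempt and no reset: what is moved stays moved. The work goes in short steps, Python scripts to look and compute and a tool call to move; the robot and the scene stay as the last step left them, time stands still between calls to the robot, and variables do not carry over. Pictures are saved under pics/ and viewed, at most 10 in all, crops included, and the job is handed in when it is done.

Besides the shell and the picture viewer there is one more tool, called after ">>>" as name(argument=value, ...) on one line, values as JSON. jog_arm: Moves the arm, as the interface text tells. Its arguments: {"type":"object","properties":{"increments":{"type":"array"},"grip_force":{"type":"number"}},"required":["increments"]}

```bash
mkdir -p pics; python3 - <<'E'
from bench import ctrl, vision
import cv2, numpy as np
ims=[]
for n in ("scene","top"):
    d=vision.get_image(n); cv2.imwrite(f"pics/{n}0.png",d["color"])
    np.savez(f"cam_{n}.npz",E=d["extrinsics"],f=[d["fx"],d["fy"],d["cx"],d["cy"]])
    print(n,d["fx"],d["cx"],d["cy"],np.round(d["extrinsics"],4).tolist())
    for t in ("housing","hook_arm","cover","blank","stand","wrench","dish"):
        print(t,[(np.round(r["bbox"]).tolist(),round(r["conf"],2)) for r in vision.spot_in(n,t)][:3])
print(ctrl.get_state())
E
```

```text
scene 499.702832581246 284.09421375765385 214.26894600953202 [[0.8024, 0.5965, 0.0193, -0.4627], [0.4599, -0.5973, -0.657, -0.1716], [-0.3804, 0.5361, -0.7536, 1.7106], [0.0, 0.0, 0.0, 1.0]]
housing [([73.0, 233.0, 220.0, 380.0], 0.97)]
hook_arm []
cover [([244.0, 132.0, 263.0, 192.0], 0.98), ([341.0, 128.0, 354.0, 189.0], 0.81)]
blank [([290.0, 164.0, 325.0, 208.0], 0.86)]
stand [([264.0, 184.0, 325.0, 231.0], 0.95)]
wrench [([315.0, 279.0, 365.0, 300.0], 0.87)]
dish [([350.0, 237.0, 380.0, 263.0], 0.9)]
top 514.5748626703952 279.7669399429477 210.91259515368586 [[-0.0232, -0.9997, 0.0043, -0.0264], [-0.9964, 0.0228, -0.0819, 0.5549], [0.0818, -0.0062, -0.9966, 1.3451], [0.0, 0.0, 0.0, 1.0]]
housing [([373.0, 172.0, 499.0, 298.0], 0.67)]
hook_arm [([391.0, 234.0, 403.0, 273.0], 0.62)]
cover [([90.0, 188.0, 152.0, 234.0], 0.72), ([166.0, 292.0, 230.0, 315.0], 0.66), ([219.0, 196.0, 233.0, 254.0], 0.62)]
blank [([186.0, 193.0, 200.0, 253.0], 0.69)]
stand [([180.0, 194.0, 241.0, 259.0], 0.77)]
wrench [([253.0, 105.0, 299.0, 143.0], 0.93)]
dish [([204.0, 117.0, 238.0, 147.0], 0.56)]
{'time': 0.8, 'joint_positions': array([-1.13288452,  0.32097124, -0.07010464,  1.45046271,  0.02262387,
        1.3708306 , -0.0569252 ]), 'qd': array([-0.00111379, -0.00216761,  0.00015176,  0.00115456, -0.00019678,
       -0.00212315, -0.00032769]), 'joint_torque': array([-1.72255627e-04, -4.91048563e+01, -4.03124029e-01, -3.12749541e+01,
       -6.35453453e-02,  3.34354921e-02,  2.67064723e-05]), 'position': array([0.26734676, 0.5925073 , 0.19762402]), 'tool_rot': array([6.60728882e-01, 3.07123449e+00, 1.57963360e-04]), 'ft_force': array([-0.03380817,  0.19179146, -0.20742606]), 'torque': array([-0.00761589, -0.00373923, -0.02802917]), 'grip_force': 0.0, 'grip_width': 0.9981759564788611}
```

```bash
python3 - <<'E'
import cv2,numpy as np
a=cv2.imread("pics/scene0.png");b=cv2.imread("pics/top0.png")
cv2.imwrite("pics/a1.png",cv2.resize(b[90:330,70:510],(800,436),interpolation=cv2.INTER_CUBIC))
cv2.imwrite("pics/a2.png",cv2.resize(a[110:390,60:400],(728,600),interpolation=cv2.INTER_CUBIC))
E
```

```text
(no output)
```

View pics/a1.png

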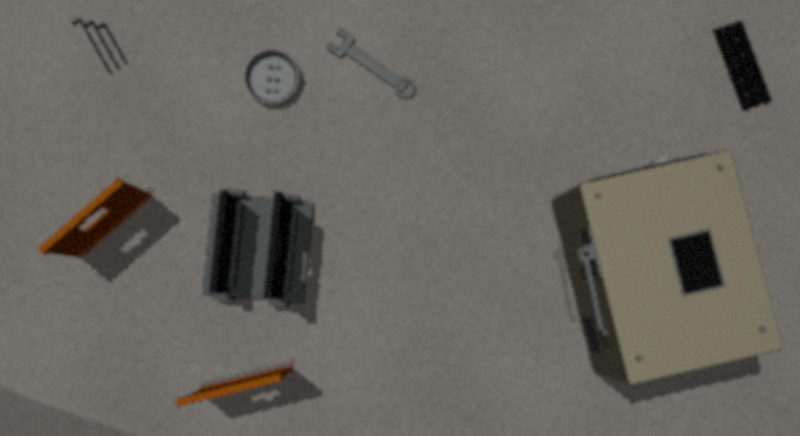

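View pics/a2.png

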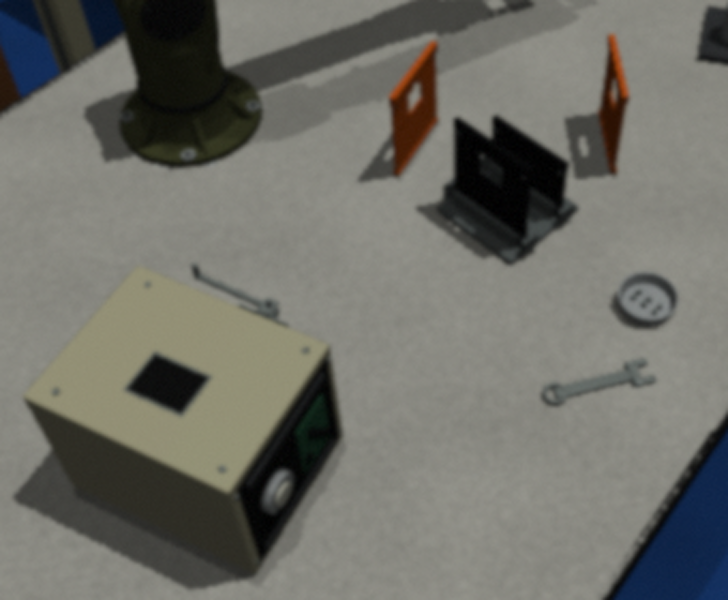

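The cover with the window is the black plate at scene crop (490,168), which is the right slot in the top view at crop (280,245). The orange plates at top crop (95,215) and (235,390) are look-alikes, and the plate at crop (228,245) has no window and is lower, so it is the blank. The hook lies at top crop (588,253)–(603,330), with its tip toward the bottom of the picture.

```bash
cat > h.py <<'E'
import cv2,numpy as np
from scipy.optimize import least_squares
def cam(n):
    d=np.load(f"cam_{n}.npz"); return d["E"],d["f"]
def bp(px,c,z):
    E,f=c; px=np.atleast_2d(np.asarray(px,float)); R,t=E[:3,:3],E[:3,3]
    r=np.c_[(px[:,0]-f[2])/f[0],(px[:,1]-f[3])/f[1],np.ones(len(px))]@R; o=-R.T@t
    return (o+r*((z-o[2])/r[:,2])[:,None])[:,:2]
def proj(P,c):
    E,f=c; q=np.atleast_2d(P)@E[:3,:3].T+E[:3,3]
    return np.c_[q[:,0]/q[:,2]*f[0]+f[2],q[:,1]/q[:,2]*f[1]+f[3]]
def tri(obs):  # [(px,cam)]
    g=lambda P:np.concatenate([(proj(P,c)[0]-p) for p,c in obs])
    s=least_squares(g,[.55,0.1,.1]); return s.x,np.abs(s.fun).max()
E
python3 - <<'E'
from h import *
T,S=cam("top"),cam("scene")
a=cv2.imread("pics/scene0.png");b=cv2.imread("pics/top0.png")
def cr1(x,y):return (x*.55+70,y*.55+90)
def cr2(x,y):return (x*340/728+60,y*280/600+110)
tc=[cr1(*p) for p in [(581,184),(732,152),(781,347),(629,383)]]
sc=[cr2(*p) for p in [(328,348),(240,492),(27,400),(138,268)]]
for t,s in zip(tc,sc): print("corner",*tri([(t,T),(s,S)]))
# cream mask
k=b.astype(int); m=((k[...,2]-k[...,0]>25)&(k[...,2]>100)&(k[...,1]-k[...,0]>10)).astype(np.uint8)
m=cv2.morphologyEx(m,cv2.MORPH_OPEN,np.ones((3,3)))
c=max(cv2.findContours(m,0,2)[0],key=cv2.contourArea)[:,0]
w=bp(c,T,.206).astype(np.float32); r=cv2.minAreaRect(w); print("housing",r)
# cover: dark
for bb in ([219,196,233,254],[186,193,200,253]):
    x0,y0,x1,y1=bb; g=b[y0-5:y1+6,x0-6:x1+7].max(2); print(np.percentile(g,[5,30,50,80]))
    m=(g<30).astype(np.uint8); c=max(cv2.findContours(m,0,2)[0],key=cv2.contourArea)[:,0]+[x0-6,y0-5]
    print(cv2.minAreaRect(c.astype(np.float32)),bp([[x0,y0],[x1,y1]],T,.17))
crop=np.hstack([cv2.resize(b[185:265,175:245],(420,480),interpolation=2),cv2.resize(b[220:285,380:420],(295,480),interpolation=2)])
cv2.imwrite("pics/a3.png",np.clip(crop*2.2,0,255))
E
```

```text
corner [ 0.5799656  -0.29310662  0.20220921] 0.30892536428228823
corner [ 0.62242054 -0.48034354  0.20641906] 3.7724906806879233
corner [ 0.36930792 -0.535501    0.20060636] 1.2619642167954623
corner [ 0.32773276 -0.34320173  0.2011406 ] 0.42653996819124984
housing ((0.554920494556427, 0.34390634298324585), (0.010751619935035706, 0.13676780462265015), 40.668426513671875)
[ 4.  31.6 42.  79. ]
((223.72447204589844, 225.23834228515625), (10.014114379882812, 56.2139778137207), 6.115503787994385) [[0.58093423 0.10521166]
 [0.44285255 0.07414102]]
[  5.8  32.   43.  107. ]
((193.519775390625, 223.20608520507812), (10.171671867370605, 54.228607177734375), 5.8263421058654785) [[0.58988898 0.18347585]
 [0.44700382 0.15173753]][ WARN:0@1.357] global loadsave.cpp:1063 imwrite_ Unsupported depth image for selected encoder is fallbacked to CV_8U.
```

View pics/a3.png

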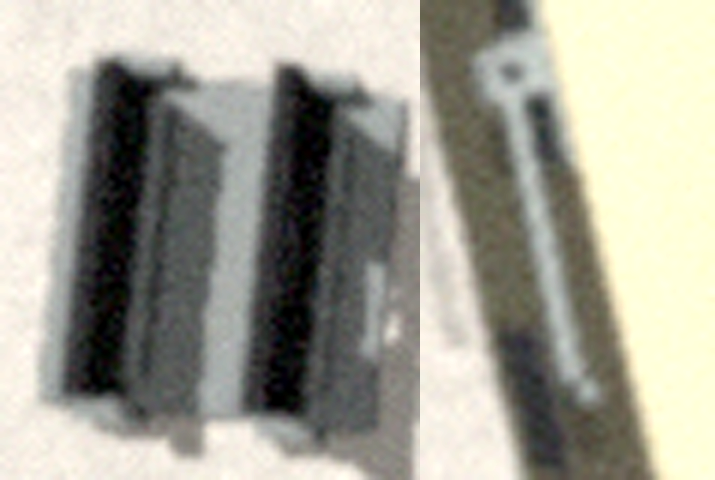

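```bash
python3 - <<'E'
from h import *
from bench import vision,ctrl
T=cam("top")
b=cv2.imread("pics/top0.png"); k=cv2.GaussianBlur(b,(3,3),0).astype(int)
m=(k[...,2]-k[...,0]>22).astype(np.uint8); m[:,:375]=0; m[:165]=0
m=cv2.morphologyEx(m,cv2.MORPH_OPEN,np.ones((3,3)))
print(k[240,450],k[200,385],k[120,450])
m=((k.max(2)>115)&(m>0)).astype(np.uint8)
c=max(cv2.findContours(m,0,2)[0],key=cv2.contourArea)[:,0]
r=cv2.minAreaRect(bp(c,T,.206).astype(np.float32)); print("housing",r, cv2.boundingRect(c))
print("pin",bp([392.5,229.5],T,.2),"tip",bp([402.4,272.8],T,.222))
print("cover",bp([[223.5,196.4],[218.6,253],[221.05,224.8]],T,.17))
d=vision.get_image("wrist"); s=ctrl.get_state()
from scipy.spatial.transform import Rotation as R
E=d["extrinsics"]; M=np.eye(4); M[:3,:3]=R.from_rotvec(s["tool_rot"]).as_matrix(); M[:3,3]=s["position"]
print("cam in tool",np.round(np.linalg.inv(M)@np.linalg.inv(E),3).tolist(), d["fx"]); print(np.round(M[:3,:3],3).tolist())
E
```

```text
[8 8 8] [37 45 48] [104 109 112]
housing ((0.4727588891983032, -0.41356366872787476), (0.25230035185813904, 0.1924806535243988), 11.680643081665039) (391, 175, 107, 124)
pin [[ 0.49063043 -0.2972666 ]] tip [[ 0.39181793 -0.31059932]]
cover [[0.57973513 0.09454145]
 [0.44598657 0.10798561]
 [0.51232125 0.10129726]]
cam in tool [[-0.001, -0.952, -0.306, 0.085], [1.0, -0.0, -0.001, 0.001], [0.001, -0.306, 0.952, -0.188], [0.0, 0.0, 0.0, 1.0]] 349.95894994989374
[[-0.912, 0.411, 0.0], [0.411, 0.912, 0.0], [-0.0, 0.0, -1.0]]
```

```bash
cat > plan.py <<'E'
import numpy as np
from bench import ctrl
from scipy.spatial.transform import Rotation as R
def rot(deg):
    a=np.radians(deg); y=np.array([np.cos(a),np.sin(a),0]); z=np.array([0,0,-1.])
    return R.from_matrix(np.c_[np.cross(y,z),y,z])
def plan(wps,start=None):
    s=ctrl.get_state(); p,r=(s["position"],R.from_rotvec(s["tool_rot"])) if start is None else (np.array(start[:3]),rot(start[3]))
    print("at",np.round(p,4),"yaw_y",np.round(np.degrees(np.arctan2(*r.as_matrix()[[1,0],1])),2),"F",np.round(s["ft_force"],2),"g",s["grip_width"],"t",s["time"])
    for w in wps:
        q=rot(w[3]); d=r.inv().apply(np.array(w[:3])-p)*1e3; v=(r.inv()*q).as_rotvec()
        print(w,"tx %.1f ty %.1f tz %.1f | %.3f %.3f %.3f"%(*d,*v)); p,r=np.array(w[:3]),q
E
python3 - <<'E'
from plan import *
plan([(.36,.46,.30,32),(.47,.31,.34,-2),(.53,.13,.34,-36),(.55,-.05,.34,-70),(.50,-.20,.34,-100),(.44,-.30,.34,-123.2)])
E
```

```text
at [0.2673 0.5925 0.1977] yaw_y 65.72 F [-0.62 -0.38 -0.21] g 0.9982089245336654 t 0.85
(0.36, 0.46, 0.3, 32) tx -139.0 ty -82.7 tz -102.4 | 0.000 -0.000 0.589
(0.47, 0.31, 0.34, -2) tx -185.5 ty 13.8 tz -40.0 | 0.000 0.000 0.593
(0.53, 0.13, 0.34, -36) tx -177.8 ty 66.2 tz 0.0 | 0.000 0.000 0.593
(0.55, -0.05, 0.34, -70) tx -133.9 ty 122.0 tz 0.0 | 0.000 0.000 0.593
(0.5, -0.2, 0.34, -100) tx -98.3 ty 123.9 tz 0.0 | 0.000 0.000 0.524
(0.44, -0.3, 0.34, -123.2) tx -41.7 ty 108.9 tz 0.0 | 0.000 0.000 0.405
```

>>> jog_arm(increments=[{"tx":-28,"ty":-17,"tz":-20,"wz":0.118,"gripper":0},{"tx":-56,"ty":-33,"tz":-41,"wz":0.236,"gripper":0},{"tx":-83,"ty":-50,"tz":-61,"wz":0.353,"gripper":0},{"tx":-111,"ty":-66,"tz":-82,"wz":0.471,"gripper":0},{"tx":-139,"ty":-83,"tz":-102,"wz":0.589,"gripper":0}])

```text
validation failed for argument at $.in...
```

>>> jog_arm(increments=[{"tx":-37,"ty":3,"tz":-8,"wz":0.119,"gripper":0},{"tx":-74,"ty":6,"tz":-16,"wz":0.237,"gripper":0},{"tx":-111,"ty":8,"tz":-24,"wz":0.356,"gripper":0},{"tx":-148,"ty":11,"tz":-32,"wz":0.474,"gripper":0},{"tx":-185,"ty":14,"tz":-40,"wz":0.593,"gripper":0}])

```text
validation failed for argument at $.in...
```

>>> jog_arm(increments=[{"tx":-36,"ty":13,"wz":0.119,"gripper":0},{"tx":-71,"ty":26,"wz":0.237,"gripper":0},{"tx":-107,"ty":40,"wz":0.356,"gripper":0},{"tx":-142,"ty":53,"wz":0.474,"gripper":0},{"tx":-178,"ty":66,"wz":0.593,"gripper":0}])

```text
validation failed for argument at $.in...
```

>>> jog_arm(increments=[{"tx":-27,"ty":24,"wz":0.119,"gripper":0},{"tx":-54,"ty":49,"wz":0.237,"gripper":0},{"tx":-80,"ty":73,"wz":0.356,"gripper":0},{"tx":-107,"ty":98,"wz":0.474,"gripper":0},{"tx":-134,"ty":122,"wz":0.593,"gripper":0}])

```text
validation failed for argument at $.in...
```

>>> jog_arm(increments=[{"tx":-20,"ty":25,"wz":0.105,"gripper":0},{"tx":-39,"ty":50,"wz":0.21,"gripper":0},{"tx":-59,"ty":74,"wz":0.314,"gripper":0},{"tx":-79,"ty":99,"wz":0.419,"gripper":0},{"tx":-98,"ty":124,"wz":0.524,"gripper":0}])

```text
validation failed for argument at $.in...
```

>>> jog_arm(increments=[{"tx":-8,"ty":22,"wz":0.08,"gripper":0},{"tx":-17,"ty":44,"wz":0.162,"gripper":0},{"tx":-25,"ty":65,"wz":0.243,"gripper":0},{"tx":-42,"ty":109,"wz":0.405,"gripper":0},{"tx":-42,"ty":109,"wz":0.405,"gripper":0}])

```text
validation failed for argument at $.in...
```

```bash
python3 - <<'E'
from h import *; from bench import ctrl,vision
d=vision.get_image("wrist"); np.savez("cam_w1.npz",E=d["extrinsics"],f=[d["fx"],d["fy"],d["cx"],d["cy"]])
s=ctrl.get_state(); print(s["time"],s["position"],s["tool_rot"],s["ft_force"],s["joint_positions"])
cv2.imwrite("pics/w1.png",np.clip(cv2.resize(d["color"],(800,600),interpolation=2)*1.6,0,255).astype(np.uint8))
print([(r["bbox"],r["conf"]) for r in vision.spot_in("wrist","hook_arm")])
E
```

```text
0.9 [0.26732249 0.59251928 0.19762868] [6.60665152e-01 3.07127325e+00 2.02402897e-04] [-0.67599733 -0.00713207 -0.24816435] [-1.13291675  0.32095209 -0.07009314  1.45047799  0.02258972  1.37081
 -0.05689522]
[]
```

View pics/w1.png

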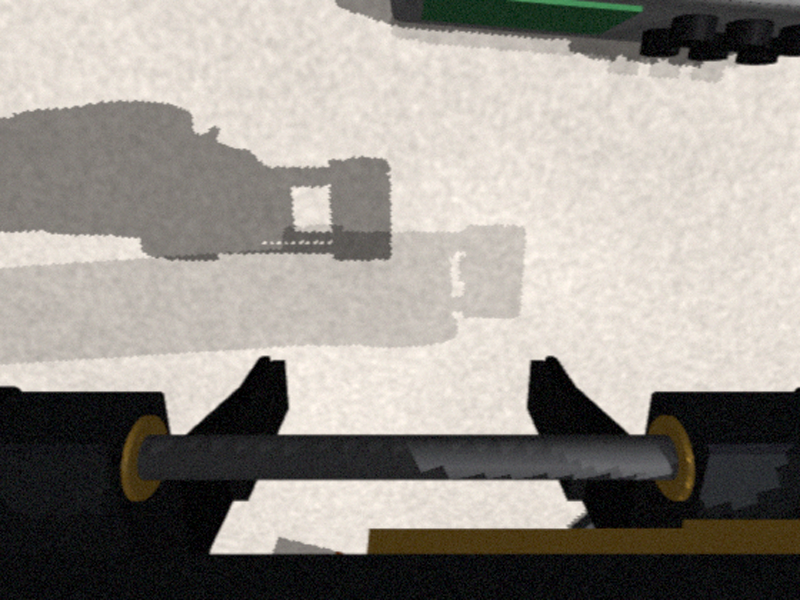

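The calls were refused and nothing moved. The wrist picture shows only the start view, with the fingers at (270,370) and (545,370). I'll give every key in every row.

>>> jog_arm(increments=[{"tx":-28,"ty":-17,"tz":-20,"wx":0,"wy":0,"wz":0.118,"gripper":0},{"tx":-56,"ty":-33,"tz":-41,"wx":0,"wy":0,"wz":0.236,"gripper":0},{"tx":-83,"ty":-50,"tz":-61,"wx":0,"wy":0,"wz":0.353,"gripper":0},{"tx":-111,"ty":-66,"tz":-82,"wx":0,"wy":0,"wz":0.471,"gripper":0},{"tx":-139,"ty":-83,"tz":-102,"wx":0,"wy":0,"wz":0.589,"gripper":0}], grip_force=20)

```text
time: 1.37
position: [0.3606, 0.4584, 0.3009]
tool_rot: [-1.531, -2.743, -0.001]
ft_force: [0.8, 0.5, 0.3]
grip_width: 0.707
grip_force: 0.0
```

>>> jog_arm(increments=[{"tx":-37,"ty":3,"tz":-8,"wx":0,"wy":0,"wz":0.119,"gripper":0},{"tx":-74,"ty":6,"tz":-16,"wx":0,"wy":0,"wz":0.237,"gripper":0},{"tx":-111,"ty":8,"tz":-24,"wx":0,"wy":0,"wz":0.356,"gripper":0},{"tx":-148,"ty":11,"tz":-32,"wx":0,"wy":0,"wz":0.474,"gripper":0},{"tx":-185,"ty":14,"tz":-40,"wx":0,"wy":0,"wz":0.593,"gripper":0}])

```text
time: 1.78
position: [0.4705, 0.3085, 0.3404]
tool_rot: [-2.266, -2.176, -0.002]
ft_force: [0.3, 1.0, 0.4]
grip_width: 0.327
grip_force: 0.0
```

>>> jog_arm(increments=[{"tx":-36,"ty":13,"tz":0,"wx":0,"wy":0,"wz":0.119,"gripper":0},{"tx":-71,"ty":26,"tz":0,"wx":0,"wy":0,"wz":0.237,"gripper":0},{"tx":-107,"ty":40,"tz":0,"wx":0,"wy":0,"wz":0.356,"gripper":0},{"tx":-142,"ty":53,"tz":0,"wx":0,"wy":0,"wz":0.474,"gripper":0},{"tx":-178,"ty":66,"tz":0,"wx":0,"wy":0,"wz":0.593,"gripper":0}])

```text
time: 2.2
position: [0.5297, 0.1283, 0.3399]
tool_rot: [-2.803, -1.419, -0.001]
ft_force: [0.4, 0.4, -0.5]
grip_width: 0.02
grip_force: 0.0
```

>>> jog_arm(increments=[{"tx":-27,"ty":24,"tz":0,"wx":0,"wy":0,"wz":0.119,"gripper":0},{"tx":-54,"ty":49,"tz":0,"wx":0,"wy":0,"wz":0.237,"gripper":0},{"tx":-80,"ty":73,"tz":0,"wx":0,"wy":0,"wz":0.356,"gripper":0},{"tx":-107,"ty":98,"tz":0,"wx":0,"wy":0,"wz":0.474,"gripper":0},{"tx":-134,"ty":122,"tz":0,"wx":0,"wy":0,"wz":0.593,"gripper":0}])

```text
time: 2.62
position: [0.5494, -0.0519, 0.3399]
tool_rot: [-3.095, -0.538, -0.002]
ft_force: [-0.1, -0.0, 0.3]
grip_width: 0.004
grip_force: 0.0
```

>>> jog_arm(increments=[{"tx":-20,"ty":25,"tz":0,"wx":0,"wy":0,"wz":0.105,"gripper":0},{"tx":-39,"ty":50,"tz":0,"wx":0,"wy":0,"wz":0.21,"gripper":0},{"tx":-59,"ty":74,"tz":0,"wx":0,"wy":0,"wz":0.314,"gripper":0},{"tx":-79,"ty":99,"tz":0,"wx":0,"wy":0,"wz":0.419,"gripper":0},{"tx":-98,"ty":124,"tz":0,"wx":0,"wy":0,"wz":0.524,"gripper":0}])

```text
time: 3.03
position: [0.4991, -0.2017, 0.3398]
tool_rot: [-3.128, 0.281, -0.001]
ft_force: [0.8, -0.3, -0.3]
grip_width: 0.007
grip_force: 0.0
```

```bash
python3 - <<'E'
from h import *; from bench import ctrl,vision
from plan import plan
plan([(.44,-.27,.34,-123.2),(.40,-.32,.34,-123.2)])
print(ctrl.get_state()["joint_positions"])
E
```

```text
at [ 0.4991 -0.2017  0.3398] yaw_y -100.28 F [ 0.78 -0.35 -0.25] g 0.0070046383613975825 t 3.0333
(0.44, -0.27, 0.34, -123.2) tx -45.9 ty 77.7 tz -0.2 | -0.001 -0.001 0.400
(0.4, -0.32, 0.34, -123.2) tx -6.1 ty 63.7 tz 0.0 | 0.000 0.000 0.000
[-0.3705491   0.04237858  0.73951755  1.50761501 -0.0292773   1.60208472
 -1.38256572]
```

>>> jog_arm(increments=[{"tx":-21,"ty":17,"tz":0,"wx":0,"wy":0,"wz":0.08,"gripper":0},{"tx":-43,"ty":33,"tz":0,"wx":0,"wy":0,"wz":0.16,"gripper":0},{"tx":-64,"ty":50,"tz":0,"wx":0,"wy":0,"wz":0.24,"gripper":0},{"tx":-96,"ty":82,"tz":0,"wx":0,"wy":0,"wz":0.4,"gripper":0},{"tx":-96,"ty":82,"tz":0,"wx":0,"wy":0,"wz":0.4,"gripper":0}])

```text
time: 3.45
position: [0.3853, -0.2702, 0.3405]
tool_rot: [-3.006, 0.912, -0.002]
ft_force: [0.4, -2.1, 0.1]
grip_width: 0.003
grip_force: 0.0
```

```bash
python3 - <<'E'
from h import *; from bench import ctrl,vision
from plan import plan
d=vision.get_image("wrist"); np.savez("cam_w1.npz",E=d["extrinsics"],f=[d["fx"],d["fy"],d["cx"],d["cy"]])
plan([]); print(ctrl.get_state()["joint_positions"])
cv2.imwrite("pics/w1raw.png",d["color"])
cv2.imwrite("pics/w1b.png",np.clip(cv2.resize(d["color"],(800,600),interpolation=2)*1.6,0,255).astype(np.uint8))
print([(r["bbox"],r["conf"]) for r in vision.spot_in("wrist","hook_arm")])
E
```

```text
at [ 0.3874 -0.2683  0.3405] yaw_y -123.56 F [ 0.58 -0.41  0.22] g 0.006611540877247005 t 3.5
[-0.31016872 -0.17363623  0.75420565  1.64852259  0.11664068  1.61795272
 -1.71435253]
[([248.2, 87.7, 323.0, 169.3], 0.85)]
```

View pics/w1b.png

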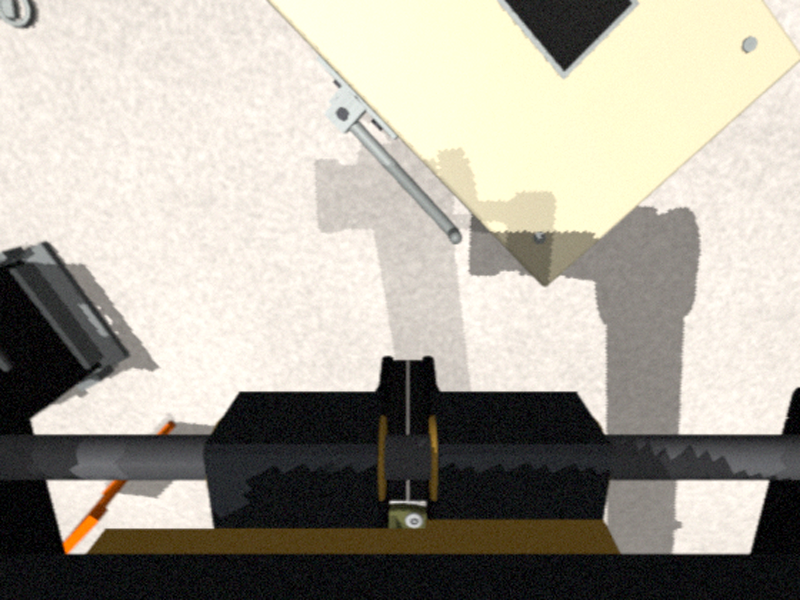

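The wrist view shows the pin at (344,113), the tip at (455,237), the wall's top edge from (270,0) to the housing corner at (545,285), and another corner near (800,62).

```bash
python3 - <<'E'
from h import *
W,T=cam("w1"),cam("top")
p=lambda *a:np.array(a)*.7
c=bp([p(545,285),p(270,0),p(800,62)],W,.206); print("corner,edge,edge",c)
for a,b in ((0,1),(0,2)): d=c[b]-c[a]; print(np.degrees(np.arctan2(d[1],d[0])),np.hypot(*d))
a=np.arctan2(*(c[1]-c[0])[::-1]); yh=np.array([np.cos(a),np.sin(a)]); xh=np.array([yh[1],-yh[0]])
for n,q in (("pin",bp(p(344,113),W,.205)[0]),("rodtip",bp(p(455,237),W,.222)[0])):
    v=q-c[0]; print(n,q,"from corner: xh",v@xh,"yh",v@yh)
print("tri tip",tri([(p(455,237),W),((402.4,272.8),T)]), "pin",tri([(p(344,113),W),((392.5,229.5),T)]))
E
```

```text
corner,edge,edge [[ 0.32563073 -0.34116096]
 [ 0.56124527 -0.29318798]
 [ 0.36226919 -0.53261383]]
11.508560158611653 0.24044878224608113
-79.16625516411334 0.19492710552842615
pin [ 0.48899191 -0.29259051] from corner: xh -0.015001039212703723 yh 0.1697672871425242
rodtip [ 0.39043329 -0.3086079 ] from corner: xh -0.018969542311450094 yh 0.06999449601926305
tri tip (array([ 0.39208047, -0.30880507,  0.22964834]), np.float64(0.03057593206438014)) pin (array([ 0.48816406, -0.2934033 ,  0.21532196]), np.float64(0.8121645304321987))
```

>>> jog_arm(increments=[{"tx":13,"ty":28,"tz":0,"wx":0,"wy":0,"wz":0,"gripper":0},{"tx":26,"ty":57,"tz":0,"wx":0,"wy":0,"wz":0,"gripper":0},{"tx":26,"ty":57,"tz":25,"wx":0,"wy":0,"wz":0,"gripper":0},{"tx":26,"ty":57,"tz":50,"wx":0,"wy":0,"wz":0,"gripper":0},{"tx":26,"ty":57,"tz":75,"wx":0,"wy":0,"wz":0,"gripper":0}])

```text
time: 3.97
position: [0.3831, -0.326, 0.2637]
tool_rot: [3.014, -0.887, 0.001]
ft_force: [0.7, 0.1, 0.0]
grip_width: 0.004
grip_force: 0.0
```

>>> jog_arm(increments=[{"tx":0,"ty":0,"tz":15,"wx":0,"wy":0,"wz":0,"gripper":0},{"tx":0,"ty":0,"tz":30,"wx":0,"wy":0,"wz":0,"gripper":0},{"tx":0,"ty":0,"tz":42,"wx":0,"wy":0,"wz":0,"gripper":0},{"tx":0,"ty":0,"tz":50,"wx":0,"wy":0,"wz":0,"gripper":0},{"tx":0,"ty":0,"tz":52,"wx":0,"wy":0,"wz":0,"gripper":0}])

```text
time: 4.38
position: [0.382, -0.3254, 0.2113]
tool_rot: [-3.014, 0.887, 0.003]
ft_force: [-0.2, 1.2, -1.0]
grip_width: 0.005
grip_force: 0.0
```

```bash
python3 - <<'E'
from h import *; from bench import ctrl,vision
from plan import plan
d=vision.get_image("wrist"); plan([]); print(ctrl.get_state()["joint_positions"])
cv2.imwrite("pics/w2.png",np.clip(cv2.resize(d["color"][120:380,130:430],(692,600),interpolation=2)*1.6,0,255).astype(np.uint8))
E
```

```text
at [ 0.3821 -0.3258  0.2118] yaw_y -122.84 F [-0.56  0.25  0.58] g 0.002866210111641945 t 4.4333
[-0.25841058 -0.03985857  0.90108208  1.81392226  0.03251853  1.35374192
 -1.50867718]
```

View pics/w2.png

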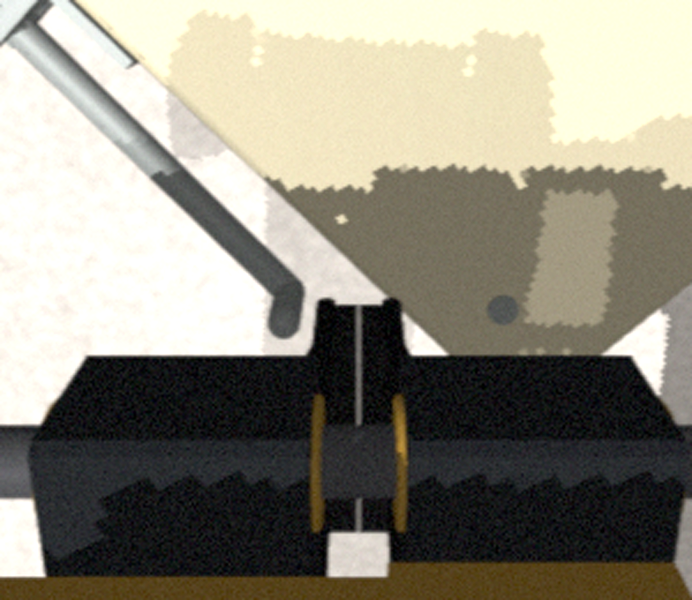

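The tip is at (285,310), left of the finger's pushing face at x≈317. I'll check the fore-aft alignment numerically.

```bash
python3 - <<'E'
from h import *; from bench import ctrl,vision
from plan import rot
d=vision.get_image("wrist"); s=ctrl.get_state()
np.savez("cam_w2.npz",E=d["extrinsics"],f=[d["fx"],d["fy"],d["cx"],d["cy"]]); W=cam("w2")
f=lambda x,y:(x/2.307+130,y/2.307+120)
M=rot(-122.84).as_matrix()[:2,:2]
for z in (.222,.226): 
    q=bp(f(285,322),W,z)[0]; print("tiptop",z,q,M.T@(q-s["position"][:2]))
q=bp(f(283,290),W,.206)[0]; print("tipbase",q,M.T@(q-s["position"][:2]))
q=bp(f(358,303),W,s["position"][2])[0]; print("finger front edge",M.T@(q-s["position"][:2]))
print("tri tip", tri([(f(285,322),W),(np.array([455,237])*.7,cam("w1"))]))
E
```

```text
tiptop 0.222 [ 0.38969829 -0.30891446] [-0.00314988 -0.01845285]
tiptop 0.226 [ 0.39114292 -0.3103154 ] [-0.0011764 -0.0180592]
tipbase [ 0.39182885 -0.30810433] [-0.00179914 -0.02028889]
finger front edge [-0.00249627 -0.00066398]
tri tip (array([ 0.38990095, -0.30882624,  0.22196324]), np.float64(0.5238249752656543))
```

>>> jog_arm(increments=[{"tx":5,"ty":0,"tz":0,"wx":0,"wy":0,"wz":0,"gripper":0},{"tx":4,"ty":-2,"tz":0,"wx":0,"wy":0,"wz":0,"gripper":0},{"tx":2,"ty":-4,"tz":0,"wx":0,"wy":0,"wz":0,"gripper":0},{"tx":0.5,"ty":-5.5,"tz":0,"wx":0,"wy":0,"wz":0,"gripper":0},{"tx":-1,"ty":-6.5,"tz":0,"wx":0,"wy":0,"wz":0,"gripper":0}])

```text
time: 4.9
position: [0.3848, -0.32, 0.2128]
tool_rot: [-3.013, 0.889, -0.001]
ft_force: [0.4, -0.2, -0.7]
grip_width: 0.006
grip_force: 0.0
```

>>> jog_arm(increments=[{"tx":-2.7,"ty":-3.4,"tz":0,"wx":0,"wy":0,"wz":0,"gripper":0},{"tx":-5.3,"ty":-6.9,"tz":0,"wx":0,"wy":0,"wz":0,"gripper":0},{"tx":-7.6,"ty":-10.5,"tz":0,"wx":0,"wy":0,"wz":0,"gripper":0},{"tx":-9.9,"ty":-14.2,"tz":0,"wx":0,"wy":0,"wz":0,"gripper":0},{"tx":-13.9,"ty":-22,"tz":0,"wx":0,"wy":0,"wz":0,"gripper":0}])

```text
time: 5.32
position: [0.3847, -0.2944, 0.2126]
tool_rot: [3.012, -0.891, 0.0]
ft_force: [-0.8, -0.1, 0.3]
grip_width: 0.005
grip_force: 0.0
```

```bash
python3 - <<'E'
from h import *; from bench import ctrl,vision
from plan import plan
d=vision.get_image("wrist"); plan([]); print(ctrl.get_state()["joint_positions"])
cv2.imwrite("pics/w3.png",np.clip(cv2.resize(d["color"][80:340,130:430],(692,600),interpolation=2)*1.6,0,255).astype(np.uint8))
E
```

```text
at [ 0.3854 -0.2921  0.2125] yaw_y -122.81 F [0.24 0.93 0.05] g 0.00517635569171871 t 5.3667
[-0.29038283 -0.10187884  0.84206913  1.85127484  0.07627131  1.35953509
 -1.61049333]
```

View pics/w3.png

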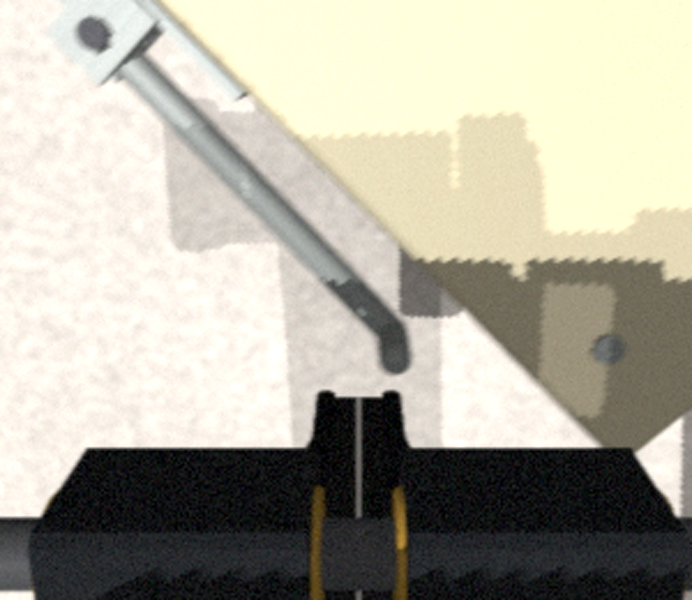

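The hook hasn't moved. The finger passed behind the tip, which is at (395,350) with the finger end at (358,397). I'll go back and engage about 10 mm deeper along tool x.

>>> jog_arm(increments=[{"tx":0,"ty":12,"tz":0,"wx":0,"wy":0,"wz":0,"gripper":0},{"tx":0,"ty":24,"tz":0,"wx":0,"wy":0,"wz":0,"gripper":0},{"tx":0,"ty":35,"tz":0,"wx":0,"wy":0,"wz":0,"gripper":0},{"tx":13,"ty":35,"tz":0,"wx":0,"wy":0,"wz":0,"gripper":0},{"tx":26,"ty":35,"tz":0,"wx":0,"wy":0,"wz":0,"gripper":0}])

```text
time: 5.78
position: [0.3874, -0.3388, 0.2129]
tool_rot: [-3.011, 0.891, -0.002]
ft_force: [-0.1, 0.4, -0.5]
grip_width: 0.007
grip_force: 0.0
```

>>> jog_arm(increments=[{"tx":0,"ty":0,"tz":0,"wx":0,"wy":0,"wz":0,"gripper":0},{"tx":0,"ty":-3,"tz":0,"wx":0,"wy":0,"wz":0,"gripper":0},{"tx":0,"ty":-5,"tz":0,"wx":0,"wy":0,"wz":0,"gripper":0},{"tx":0,"ty":-7,"tz":0,"wx":0,"wy":0,"wz":0,"gripper":0},{"tx":0,"ty":-9,"tz":0,"wx":0,"wy":0,"wz":0,"gripper":0}])

```text
time: 6.2
position: [0.3925, -0.3296, 0.2125]
tool_rot: [-3.012, 0.889, -0.0]
ft_force: [0.5, 0.1, 0.2]
grip_width: 0.008
grip_force: 0.0
```

>>> jog_arm(increments=[{"tx":0,"ty":-0.5,"tz":0,"wx":0,"wy":0,"wz":0,"gripper":0},{"tx":0,"ty":-1.5,"tz":0,"wx":0,"wy":0,"wz":0,"gripper":0},{"tx":0,"ty":-2.5,"tz":0,"wx":0,"wy":0,"wz":0,"gripper":0},{"tx":0,"ty":-3.5,"tz":0,"wx":0,"wy":0,"wz":0,"gripper":0},{"tx":0,"ty":-4,"tz":0,"wx":0,"wy":0,"wz":0,"gripper":0}])

```text
time: 6.62
position: [0.3949, -0.3268, 0.2126]
tool_rot: [-3.013, 0.889, -0.0]
ft_force: [0.3, 0.7, 0.7]
grip_width: 0.003
grip_force: 0.0
```

>>> jog_arm(increments=[{"tx":0,"ty":-1.5,"tz":0,"wx":0,"wy":0,"wz":0,"gripper":0},{"tx":0,"ty":-3,"tz":0,"wx":0,"wy":0,"wz":0,"gripper":0},{"tx":0,"ty":-4.5,"tz":0,"wx":0,"wy":0,"wz":0,"gripper":0},{"tx":0,"ty":-6,"tz":0,"wx":0,"wy":0,"wz":0,"gripper":0},{"tx":0,"ty":-6,"tz":0,"wx":0,"wy":0,"wz":0,"gripper":0}])

```text
time: 7.03
position: [0.3984, -0.3215, 0.2125]
tool_rot: [-3.013, 0.889, -0.0]
ft_force: [-1.2, 0.9, -0.6]
grip_width: 0.007
grip_force: 0.0
```

```bash
cat > hk.py <<'E'
from h import *; from bench import ctrl,vision
from plan import rot,plan
def hk(save=None):
    d=vision.get_image("wrist"); np.savez("cam_wx.npz",E=d["extrinsics"],f=[d["fx"],d["fy"],d["cx"],d["cy"]]); W=cam("wx")
    b=vision.spot_in("wrist","hook_arm"); plan([])
    print("q",np.round(ctrl.get_state()["joint_positions"],2))
    for r in b[:2]:
        x0,y0,x1,y1=r["bbox"]; print("bbox",r["bbox"],r["conf"])
        for n,p in (("BR",(x1-4,y1-5)),("BL",(x0+4,y1-5))):
            q=bp(p,W,.222)[0]; v=q-[.4894,-.2937]; print(n,np.round(q,4),"ang",np.degrees(np.arctan2(v[1],v[0])),"r",np.hypot(*v))
    if save: cv2.imwrite(save,d["color"])
E
python3 -c "
from hk import *
hk('pics/w4raw.png')"
```

```text
at [ 0.3982 -0.3218  0.2125] yaw_y -122.89 F [-0.83 -0.56 -0.04] g 0.0036699652699768376 t 7.1333
q [-0.27 -0.01  0.91  1.79  0.01  1.35 -1.51]
bbox [160.3, 152.7, 269.9, 258.0] 0.66
BR [ 0.4053 -0.3125] ang -167.40461346230063 r 0.08614331363288219
BL [ 0.4363 -0.2647] ang 151.37196162424942 r 0.06053173805523648
```

>>> jog_arm(increments=[{"tx":-1.5,"ty":-2,"tz":0,"wx":0,"wy":0,"wz":0,"gripper":0},{"tx":-3,"ty":-4,"tz":0,"wx":0,"wy":0,"wz":0,"gripper":0},{"tx":-4.5,"ty":-6,"tz":0,"wx":0,"wy":0,"wz":0,"gripper":0},{"tx":-6,"ty":-8,"tz":0,"wx":0,"wy":0,"wz":0,"gripper":0},{"tx":-8,"ty":-10.5,"tz":0,"wx":0,"wy":0,"wz":0,"gripper":0}])

```text
time: 7.55
position: [0.3971, -0.3084, 0.2126]
tool_rot: [-3.013, 0.89, -0.0]
ft_force: [-0.3, -0.1, 0.8]
grip_width: 0.005
grip_force: 0.0
```

```bash
python3 -c "
from hk import *
hk('pics/w5raw.png')
a=cv2.imread('pics/w4raw.png')[110:340,130:400];b=cv2.imread('pics/w5raw.png')[110:340,130:400]
cv2.imwrite('pics/w5.png',np.clip(np.hstack([cv2.resize(i,(400,340),interpolation=2) for i in (a,b)])*1.6,0,255).astype(np.uint8))"
```

```text
at [ 0.3972 -0.308   0.2125] yaw_y -122.84 F [ 0.82 -0.55  0.32] g 0.004839149557985233 t 7.65
q [-0.29 -0.04  0.89  1.81  0.03  1.35 -1.55]
bbox [178.5, 134.7, 297.4, 249.5] 0.97
BR [ 0.4    -0.3152] ang -166.5058966660237 r 0.0919612882143668
BL [ 0.4335 -0.2634] ang 151.5510053158268 r 0.063557296903
```

View pics/w5.png

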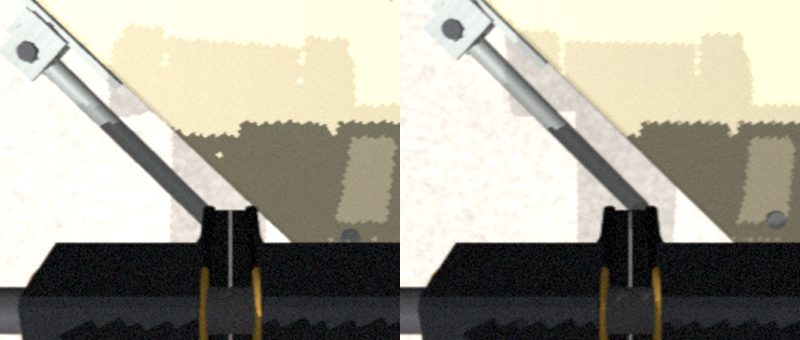

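The right half shows the rod still flat on the wall and its end hidden under the finger at (640,205), with no force. So the finger seems to be passing above the tip. I'll measure the real fingertip height from the scene and top cameras.

```bash
python3 -c "
from hk import *
ds=vision.get_image('scene');dt=vision.get_image('top');s=ctrl.get_state();p=s['position'];print(p)
ims=[]
for d,n in ((ds,'scene'),(dt,'top')):
    q=proj(p,cam(n))[0]; x,y=[int(v) for v in np.round(q)]; print(n,q, 'per cm up',proj(p+[0,0,.022],cam(n))[0]-q)
    ims.append(cv2.resize(d['color'][y-40:y+30,x-35:x+35],(400,400),interpolation=2)); print('crop origin',x-35,y-40)
    cv2.imwrite('pics/%s6raw.png'%n,d['color'])
cv2.imwrite('pics/s6.png',np.clip(np.hstack(ims)*1.8,0,255).astype(np.uint8))"
```

```text
[ 0.39719551 -0.30859732  0.21262449]
scene [152.90300768 236.82899269] per cm up [-1.61232303 -5.62646046]
crop origin 118 197
top [400.41896563 270.27932676] per cm up [2.35112707 0.32673314]
crop origin 365 230
```

View pics/s6.png

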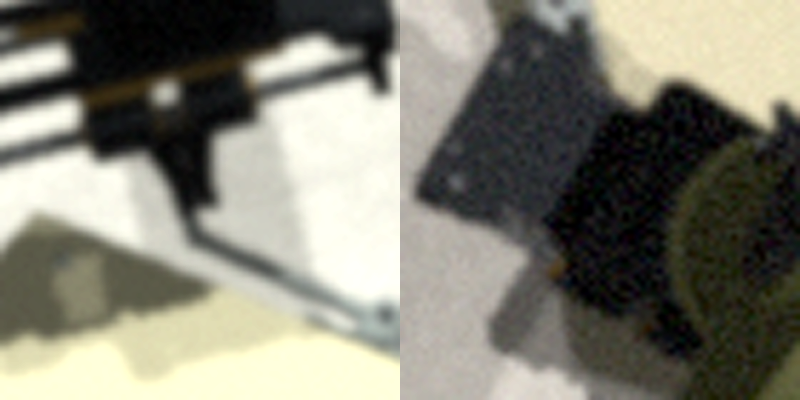

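The fingertip ends at about (205,205), against a predicted TCP at (199,227). The true finger end is therefore about 15–20 mm above the reported TCP, level with the tip's top. I'll back off, go 15 mm lower, and push again.

>>> jog_arm(increments=[{"tx":-2,"ty":8,"tz":0,"wx":0,"wy":0,"wz":0,"gripper":0},{"tx":-4,"ty":16,"tz":0,"wx":0,"wy":0,"wz":0,"gripper":0},{"tx":-5,"ty":24,"tz":0,"wx":0,"wy":0,"wz":0,"gripper":0},{"tx":-5,"ty":24,"tz":4,"wx":0,"wy":0,"wz":0,"gripper":0},{"tx":-5,"ty":24,"tz":8,"wx":0,"wy":0,"wz":0,"gripper":0}])

```text
time: 8.17
position: [0.3794, -0.327, 0.2044]
tool_rot: [-3.012, 0.893, -0.001]
ft_force: [0.2, 0.6, 0.3]
grip_width: 0.008
grip_force: 0.0
```

>>> jog_arm(increments=[{"tx":0,"ty":0,"tz":1,"wx":0,"wy":0,"wz":0,"gripper":0},{"tx":0,"ty":0,"tz":2,"wx":0,"wy":0,"wz":0,"gripper":0},{"tx":0,"ty":0,"tz":3,"wx":0,"wy":0,"wz":0,"gripper":0},{"tx":0,"ty":0,"tz":3,"wx":0,"wy":0,"wz":0,"gripper":0},{"tx":0,"ty":0,"tz":3,"wx":0,"wy":0,"wz":0,"gripper":0}])

```text
time: 8.58
position: [0.38, -0.326, 0.2015]
tool_rot: [3.013, -0.889, -0.0]
ft_force: [-0.7, -0.6, 0.1]
grip_width: 0.003
grip_force: 0.0
```

>>> jog_arm(increments=[{"tx":0,"ty":0,"tz":1,"wx":0,"wy":0,"wz":0,"gripper":0},{"tx":0,"ty":0,"tz":2,"wx":0,"wy":0,"wz":0,"gripper":0},{"tx":0,"ty":0,"tz":3,"wx":0,"wy":0,"wz":0,"gripper":0},{"tx":0,"ty":0,"tz":4,"wx":0,"wy":0,"wz":0,"gripper":0},{"tx":0,"ty":0,"tz":4,"wx":0,"wy":0,"wz":0,"gripper":0}])

```text
time: 9.0
position: [0.3798, -0.326, 0.1973]
tool_rot: [-3.013, 0.89, 0.0]
ft_force: [-0.6, -0.1, 0.5]
grip_width: 0.003
grip_force: 0.0
```

>>> jog_arm(increments=[{"tx":0,"ty":-2,"tz":0,"wx":0,"wy":0,"wz":0,"gripper":0},{"tx":0,"ty":-3.5,"tz":0,"wx":0,"wy":0,"wz":0,"gripper":0},{"tx":0,"ty":-5,"tz":0,"wx":0,"wy":0,"wz":0,"gripper":0},{"tx":0,"ty":-6.5,"tz":0,"wx":0,"wy":0,"wz":0,"gripper":0},{"tx":0,"ty":-8,"tz":0,"wx":0,"wy":0,"wz":0,"gripper":0}])

```text
time: 9.42
position: [0.3843, -0.3194, 0.1976]
tool_rot: [3.013, -0.889, 0.0]
ft_force: [-0.8, -3.0, -0.2]
grip_width: 0.006
grip_force: 1.0
```

```bash
python3 -c "
from hk import *
hk('pics/w7raw.png')"
```

```text
at [ 0.3842 -0.3196  0.1976] yaw_y -122.89 F [-0.56 -1.06  0.16] g 0.0018395175041565823 t 9.5167
q [-0.27 -0.04  0.91  1.84  0.03  1.32 -1.52]
bbox [138.0, 129.4, 265.9, 270.0] 0.63
BR [ 0.3921 -0.3094] ang -170.84157333046997 r 0.0985792755494999
BL [ 0.426  -0.2571] ang 150.0429033015225 r 0.07322527465999057
```

Contact felt, about 3 N. I'll follow the arc.

>>> jog_arm(increments=[{"tx":-3.6,"ty":-3.8,"tz":0,"wx":0,"wy":0,"wz":0,"gripper":0},{"tx":-7,"ty":-7.8,"tz":0,"wx":0,"wy":0,"wz":0,"gripper":0},{"tx":-10.2,"ty":-12,"tz":0,"wx":0,"wy":0,"wz":0,"gripper":0},{"tx":-13.1,"ty":-16.3,"tz":0,"wx":0,"wy":0,"wz":0,"gripper":0},{"tx":-15.8,"ty":-20.7,"tz":0,"wx":0,"wy":0,"wz":0,"gripper":0}])

```text
time: 9.93
position: [0.382, -0.293, 0.1977]
tool_rot: [-3.013, 0.89, -0.0]
ft_force: [-1.0, -2.1, 1.6]
grip_width: 0.003
grip_force: 1.4
```

```bash
python3 -c "
from hk import *
hk('pics/w8raw.png')"
```

```text
at [ 0.3822 -0.2921  0.1976] yaw_y -122.8 F [-0.91 -1.11  1.2 ] g 0.007484904873524903 t 10.0333
q [-0.3  -0.1   0.86  1.88  0.08  1.33 -1.61]
bbox [172.3, 96.3, 272.6, 269.2] 0.92
BR [ 0.3882 -0.2862] ang 175.7335010638881 r 0.10143112469004492
BL [ 0.4143 -0.2459] ang 147.5208690411809 r 0.08898511706540285
```

>>> jog_arm(increments=[{"tx":-2.5,"ty":-4.7,"tz":0,"wx":0,"wy":0,"wz":0,"gripper":0},{"tx":-4.8,"ty":-9.4,"tz":0,"wx":0,"wy":0,"wz":0,"gripper":0},{"tx":-6.7,"ty":-14.2,"tz":0,"wx":0,"wy":0,"wz":0,"gripper":0},{"tx":-8.5,"ty":-19.2,"tz":0,"wx":0,"wy":0,"wz":0,"gripper":0},{"tx":-10,"ty":-24.2,"tz":0,"wx":0,"wy":0,"wz":0,"gripper":0}])

```text
time: 10.45
position: [0.3871, -0.2671, 0.1975]
tool_rot: [-3.013, 0.889, 0.0]
ft_force: [-0.8, -3.3, 1.7]
grip_width: 0.005
grip_force: 1.3
```

>>> jog_arm(increments=[{"tx":-1.2,"ty":-5.1,"tz":0,"wx":0,"wy":0,"wz":0,"gripper":0},{"tx":-2.1,"ty":-10.2,"tz":0,"wx":0,"wy":0,"wz":0,"gripper":0},{"tx":-2.8,"ty":-15.4,"tz":0,"wx":0,"wy":0,"wz":0,"gripper":0},{"tx":-3.2,"ty":-20.7,"tz":0,"wx":0,"wy":0,"wz":0,"gripper":0},{"tx":-3.3,"ty":-25.9,"tz":0,"wx":0,"wy":0,"wz":0,"gripper":0}])

```text
time: 10.87
position: [0.3984, -0.2436, 0.1975]
tool_rot: [-3.013, 0.889, 0.001]
ft_force: [-1.4, -2.5, 1.4]
grip_width: 0.006
grip_force: 1.4
```

```bash
python3 -c "
from hk import *
hk('pics/w9raw.png')"
```

```text
at [ 0.3989 -0.2429  0.1975] yaw_y -122.8 F [-0.17 -1.31  0.13] g 0.005624112581713051 t 10.9667
q [-0.34 -0.14  0.77  1.91  0.1   1.33 -1.74]
bbox [256.3, 79.7, 275.9, 268.4] 0.95
BR [ 0.4041 -0.2385] ang 147.08084948221378 r 0.10157996434932852
BL [ 0.4074 -0.2334] ang 143.69174590138078 r 0.10175431025039922
```

Good: about 45°. Continuing to 75°.

>>> jog_arm(increments=[{"tx":0.2,"ty":-5.2,"tz":0,"wx":0,"wy":0,"wz":0,"gripper":0},{"tx":0.6,"ty":-10.4,"tz":0,"wx":0,"wy":0,"wz":0,"gripper":0},{"tx":1.3,"ty":-15.6,"tz":0,"wx":0,"wy":0,"wz":0,"gripper":0},{"tx":2.3,"ty":-20.8,"tz":0,"wx":0,"wy":0,"wz":0,"gripper":0},{"tx":3.5,"ty":-25.8,"tz":0,"wx":0,"wy":0,"wz":0,"gripper":0}])

```text
time: 11.38
position: [0.4154, -0.2239, 0.1974]
tool_rot: [-3.013, 0.889, 0.001]
ft_force: [-1.9, -1.9, 0.2]
grip_width: 0.011
grip_force: 1.3
```

>>> jog_arm(increments=[{"tx":1.5,"ty":-5.1,"tz":0,"wx":0,"wy":0,"wz":0,"gripper":0},{"tx":3.3,"ty":-10,"tz":0,"wx":0,"wy":0,"wz":0,"gripper":0},{"tx":5.3,"ty":-14.8,"tz":0,"wx":0,"wy":0,"wz":0,"gripper":0},{"tx":7.5,"ty":-19.5,"tz":0,"wx":0,"wy":0,"wz":0,"gripper":0},{"tx":10.1,"ty":-24.1,"tz":0,"wx":0,"wy":0,"wz":0,"gripper":0}])

```text
time: 11.8
position: [0.4372, -0.2094, 0.1975]
tool_rot: [-3.013, 0.89, 0.0]
ft_force: [-2.5, -1.2, 1.5]
grip_width: 0.005
grip_force: 1.3
```

```bash
python3 -c "
from hk import *
hk('pics/w10raw.png')"
```

```text
at [ 0.4379 -0.209   0.1976] yaw_y -122.83 F [-0.75 -0.57  0.99] g 0.009377431401376002 t 11.9
q [-0.38 -0.07  0.74  1.87  0.05  1.33 -1.79]
bbox [255.7, 99.3, 363.6, 267.3] 0.91
BR [ 0.4187 -0.2427] ang 144.19537969758434 r 0.08714336874697644
BL [ 0.4469 -0.1993] ang 114.2405733868395 r 0.10354898620847573
```

>>> jog_arm(increments=[{"tx":1.8,"ty":-3,"tz":0,"wx":0,"wy":0,"wz":0,"gripper":0},{"tx":3.7,"ty":-6,"tz":0,"wx":0,"wy":0,"wz":0,"gripper":0},{"tx":5.7,"ty":-8.8,"tz":0,"wx":0,"wy":0,"wz":0,"gripper":0},{"tx":7.8,"ty":-11.6,"tz":0,"wx":0,"wy":0,"wz":0,"gripper":0},{"tx":9.4,"ty":-13.6,"tz":0,"wx":0,"wy":0,"wz":0,"gripper":0}])

```text
time: 12.32
position: [0.4524, -0.2034, 0.1976]
tool_rot: [3.013, -0.89, 0.0]
ft_force: [-1.5, -2.0, 1.1]
grip_width: 0.011
grip_force: 1.6
```

>>> jog_arm(increments=[{"tx":0.6,"ty":-0.7,"tz":0,"wx":0,"wy":0,"wz":0,"gripper":0},{"tx":1.2,"ty":-1.4,"tz":0,"wx":0,"wy":0,"wz":0,"gripper":0},{"tx":1.8,"ty":-2,"tz":0,"wx":0,"wy":0,"wz":0,"gripper":0},{"tx":2.4,"ty":-2.6,"tz":0,"wx":0,"wy":0,"wz":0,"gripper":0},{"tx":2.4,"ty":-2.6,"tz":0,"wx":0,"wy":0,"wz":0,"gripper":0}])

```text
time: 12.73
position: [0.4556, -0.2025, 0.1976]
tool_rot: [-3.013, 0.89, -0.0]
ft_force: [-2.3, -2.0, -0.2]
grip_width: 0.009
grip_force: 1.4
```

```bash
python3 -c "
from hk import *
hk('pics/w11raw.png')"
```

```text
at [ 0.4555 -0.2025  0.1976] yaw_y -122.9 F [-0.88 -2.05  0.36] g 0.004437321961045858 t 12.8333
q [-0.38 -0.03  0.74  1.84  0.02  1.32 -1.79]
bbox [256.4, 124.3, 394.2, 265.1] 0.57
BR [ 0.4296 -0.2498] ang 143.71109592337666 r 0.07421928611250792
BL [ 0.4661 -0.1934] ang 103.08112594800144 r 0.1029313958969122
bbox [0.7, 1.5, 26.8, 10.1] 0.44
BR [ 0.6162 -0.1763] ang 42.783824243128585 r 0.17279981669900948
BL [ 0.6203 -0.17  ] ang 43.37265209697958 r 0.18007888155434124
```

>>> jog_arm(increments=[{"tx":0.3,"ty":-0.3,"tz":0,"wx":0,"wy":0,"wz":0,"gripper":0},{"tx":0.6,"ty":-0.6,"tz":0,"wx":0,"wy":0,"wz":0,"gripper":0},{"tx":0.9,"ty":-0.9,"tz":0,"wx":0,"wy":0,"wz":0,"gripper":0},{"tx":1.1,"ty":-1.1,"tz":0,"wx":0,"wy":0,"wz":0,"gripper":0},{"tx":1.1,"ty":-1.1,"tz":0,"wx":0,"wy":0,"wz":0,"gripper":0}])

```text
time: 13.25
position: [0.457, -0.2021, 0.1975]
tool_rot: [-3.013, 0.89, -0.0]
ft_force: [-1.6, -2.5, 0.8]
grip_width: 0.006
grip_force: 1.5
```

>>> jog_arm(increments=[{"tx":0.2,"ty":-0.2,"tz":0,"wx":0,"wy":0,"wz":0,"gripper":0},{"tx":0.4,"ty":-0.4,"tz":0,"wx":0,"wy":0,"wz":0,"gripper":0},{"tx":0.6,"ty":-0.6,"tz":0,"wx":0,"wy":0,"wz":0,"gripper":0},{"tx":0.7,"ty":-0.7,"tz":0,"wx":0,"wy":0,"wz":0,"gripper":0},{"tx":0.7,"ty":-0.7,"tz":0,"wx":0,"wy":0,"wz":0,"gripper":0}])

```text
time: 13.67
position: [0.458, -0.2019, 0.1976]
tool_rot: [-3.013, 0.889, -0.0]
ft_force: [-1.9, -2.0, -0.4]
grip_width: 0.004
grip_force: 1.5
```

>>> jog_arm(increments=[{"tx":0.2,"ty":-0.2,"tz":0,"wx":0,"wy":0,"wz":0,"gripper":0},{"tx":0.4,"ty":-0.4,"tz":0,"wx":0,"wy":0,"wz":0,"gripper":0},{"tx":0.6,"ty":-0.6,"tz":0,"wx":0,"wy":0,"wz":0,"gripper":0},{"tx":0.7,"ty":-0.7,"tz":0,"wx":0,"wy":0,"wz":0,"gripper":0},{"tx":0.7,"ty":-0.7,"tz":0,"wx":0,"wy":0,"wz":0,"gripper":0}])

```text
time: 14.08
position: [0.459, -0.2017, 0.1976]
tool_rot: [-3.013, 0.889, -0.0]
ft_force: [-1.2, -1.7, 0.7]
grip_width: 0.004
grip_force: 1.5
```

```bash
python3 -c "
from hk import *
hk('pics/w12raw.png')"
```

```text
at [ 0.459  -0.2017  0.1975] yaw_y -122.9 F [-1.9  -1.    1.56] g 0.004620001142173861 t 14.1833
q [-0.38 -0.02  0.74  1.83  0.01  1.32 -1.79]
bbox [257.1, 127.6, 399.0, 266.7] 0.78
BR [ 0.4308 -0.2506] ang 143.6720608915617 r 0.07270086044676416
BL [ 0.4686 -0.1924] ang 101.62656876012213 r 0.10339398098978904
```

>>> jog_arm(increments=[{"tx":0.3,"ty":-0.2,"tz":0,"wx":0,"wy":0,"wz":0,"gripper":0},{"tx":0.5,"ty":-0.4,"tz":0,"wx":0,"wy":0,"wz":0,"gripper":0},{"tx":0.7,"ty":-0.6,"tz":0,"wx":0,"wy":0,"wz":0,"gripper":0},{"tx":0.8,"ty":-0.7,"tz":0,"wx":0,"wy":0,"wz":0,"gripper":0},{"tx":0.8,"ty":-0.7,"tz":0,"wx":0,"wy":0,"wz":0,"gripper":0}])

```text
time: 14.6
position: [0.4594, -0.2017, 0.1974]
tool_rot: [3.013, -0.89, -0.002]
ft_force: [-5.7, -1.8, 2.3]
grip_width: 0.008
grip_force: 2.3
```

>>> jog_arm(increments=[{"tx":0.2,"ty":-0.2,"tz":0,"wx":0,"wy":0,"wz":0,"gripper":0},{"tx":0.4,"ty":-0.4,"tz":0,"wx":0,"wy":0,"wz":0,"gripper":0},{"tx":0.6,"ty":-0.5,"tz":0,"wx":0,"wy":0,"wz":0,"gripper":0},{"tx":0.8,"ty":-0.6,"tz":0,"wx":0,"wy":0,"wz":0,"gripper":0},{"tx":0.8,"ty":-0.6,"tz":0,"wx":0,"wy":0,"wz":0,"gripper":0}])

```text
time: 15.02
position: [0.4599, -0.2019, 0.1974]
tool_rot: [3.012, -0.89, -0.003]
ft_force: [-5.1, -3.1, 2.1]
grip_width: 0.005
grip_force: 2.8
```

The stop is felt at about 6 N. I'll retreat and look at the open rod from above.

>>> jog_arm(increments=[{"tx":-2,"ty":5,"tz":0,"wx":0,"wy":0,"wz":0,"gripper":0},{"tx":-4,"ty":18,"tz":0,"wx":0,"wy":0,"wz":0,"gripper":0},{"tx":-4,"ty":18,"tz":-35,"wx":0,"wy":0,"wz":0,"gripper":0},{"tx":-20,"ty":10,"tz":-70,"wx":0,"wy":0,"wz":0,"gripper":0},{"tx":-40,"ty":0,"tz":-105,"wx":0,"wy":0,"wz":0,"gripper":0}])

```text
time: 15.43
position: [0.4267, -0.1809, 0.3036]
tool_rot: [-3.011, 0.895, -0.001]
ft_force: [1.3, 0.1, 0.1]
grip_width: 0.009
grip_force: 0.0
```

>>> jog_arm(increments=[{"tx":-10,"ty":-10,"tz":-10,"wx":0,"wy":0,"wz":0,"gripper":1},{"tx":-20,"ty":-20,"tz":-20,"wx":0,"wy":0,"wz":0,"gripper":1},{"tx":-30,"ty":-20,"tz":-30,"wx":0,"wy":0,"wz":0,"gripper":1},{"tx":-30,"ty":-20,"tz":-30,"wx":0,"wy":0,"wz":0,"gripper":1},{"tx":-30,"ty":-20,"tz":-30,"wx":0,"wy":0,"wz":0,"gripper":1}])

```text
time: 15.85
position: [0.413, -0.1474, 0.3328]
tool_rot: [-3.012, 0.89, -0.003]
ft_force: [-0.1, 0.1, 0.1]
grip_width: 0.299
grip_force: 0.0
```

```bash
python3 -c "
from hk import *
hk('pics/w13raw.png'); W=cam('wx')
print('tip px',proj([.470,-.1956,.222],W),'pin',proj([.4894,-.2937,.205],W), 'rodmid',proj([.4796,-.2446,.2],W))
d=vision.get_image('top');cv2.imwrite('pics/top13.png',d['color'])
print([ (r['bbox'],r['conf']) for r in vision.spot_in('top','cover')])"
```

```text
at [ 0.4127 -0.1477  0.3318] yaw_y -122.99 F [ 0.24 -0.32 -0.  ] g 0.3869057139772868 t 15.95
q [-0.43 -0.23  0.59  1.72  0.13  1.61 -1.99]
bbox [291.8, 26.5, 381.0, 115.6] 0.8
BR [ 0.4336 -0.2503] ang 142.1266710270582 r 0.07069368409806241
BL [ 0.47   -0.1941] ang 101.02588734957799 r 0.10144081920268845
tip px [[297.3044562  109.59323123]] pin [[386.25417953  19.43327579]] rodmid [[338.97019765  66.39934213]]
[([215.4, 196.5, 231.6, 250.7], 0.86), ([90.9, 187.7, 150.5, 231.3], 0.75), ([166.8, 289.7, 228.5, 315.8], 0.6)]
```

```bash
python3 - <<'E'
from h import *
from plan import plan
import numpy as np
W=cam("wx"); g=cv2.cvtColor(cv2.imread("pics/w13raw.png"),6).astype(np.float32)
pin=np.array([.4894,-.2937]);u=np.array([np.cos(np.radians(101.3)),np.sin(np.radians(101.3))]);n=np.array([-u[1],u[0]])
o=np.arange(-.014,.0141,.001)
for r in np.arange(.02,.096,.015):
    P=np.array([[*(pin+u*r+n*k),.2] for k in o]); q=proj(P,W).astype(np.float32)
    v=cv2.remap(g,q[:,:1],q[:,1:],1)[:,0]; print(round(r,3),v.astype(int))
plan([(.47,-.02,.335,-109),(.5123,.1013,.335,-95.8)])
E
```

```text
0.02 [ 74  75  76  74  74  74  73  74  73  75  79 101 126 140 147 141 127 109
  86  68  74  77  76  74  77  75  76  75  75]
0.035 [152 151 150 151 152 152 151 152 156 168 156 122 125 140 150 141 128 111
 101 135 167 173 172 170 169 172 173 174 173]
0.05 [167 152 145 144 144 150 167 172 179 180 162 124 125 140 153 145 129 112
 100 136 165 172 176 174 176 180 182 178 176]
0.065 [182 176 157 151 150 153 161 174 172 171 161 128 126 140 152 146 130 113
  99 132 164 170 173 174 172 173 172 171 171]
0.08 [168 150 144 143 143 148 162 173 174 171 160 129 126 140 154 149 131 116
 104 134 170 173 173 172 172 173 173 173 173]
0.095 [160 154 151 149 147 147 148 148 147 144 140 119 111 120 132 127 111  98
  82 108 138 142 143 143 142 142 146 150 151]
at [ 0.4127 -0.1475  0.3316] yaw_y -122.98 F [-0.04  0.47 -0.86] g 0.4780319313427766 t 16.05
(0.47, -0.02, 0.335, -109) tx -21.4 ty -138.1 tz -3.4 | 0.001 0.001 -0.244
(0.5123, 0.1013, 0.335, -95.8) tx 0.5 ty -128.5 tz 0.0 | 0.000 0.000 -0.230
```

>>> jog_arm(increments=[{"tx":-4,"ty":-28,"tz":-1,"wx":0,"wy":0,"wz":-0.05,"gripper":1},{"tx":-8,"ty":-55,"tz":-1,"wx":0,"wy":0,"wz":-0.1,"gripper":1},{"tx":-13,"ty":-83,"tz":-2,"wx":0,"wy":0,"wz":-0.15,"gripper":1},{"tx":-17,"ty":-110,"tz":-3,"wx":0,"wy":0,"wz":-0.2,"gripper":1},{"tx":-21,"ty":-138,"tz":-3,"wx":0,"wy":0,"wz":-0.244,"gripper":1}])

```text
time: 16.47
position: [0.4712, -0.0168, 0.3351]
tool_rot: [3.1, -0.508, -0.001]
ft_force: [0.3, -0.2, -1.4]
grip_width: 0.863
grip_force: 0.0
```

>>> jog_arm(increments=[{"tx":0,"ty":-32,"tz":0,"wx":0,"wy":0,"wz":-0.06,"gripper":1},{"tx":0,"ty":-64,"tz":0,"wx":0,"wy":0,"wz":-0.12,"gripper":1},{"tx":0,"ty":-96,"tz":0,"wx":0,"wy":0,"wz":-0.18,"gripper":1},{"tx":0.5,"ty":-128.5,"tz":0,"wx":0,"wy":0,"wz":-0.23,"gripper":1},{"tx":0.5,"ty":-128.5,"tz":0,"wx":0,"wy":0,"wz":-0.23,"gripper":1}])

```text
time: 16.88
position: [0.5129, 0.112, 0.3332]
tool_rot: [-3.138, 0.133, 0.004]
ft_force: [-0.0, 1.6, -0.5]
grip_width: 0.997
grip_force: 0.0
```

```bash
cat > cv.py <<'E'
from hk import *
def cv_(tag,z=.17):
    d=vision.get_image("wrist"); np.savez(f"cam_{tag}.npz",E=d["extrinsics"],f=[d["fx"],d["fy"],d["cx"],d["cy"]]); W=cam(tag)
    cv2.imwrite(f"pics/{tag}.png",d["color"]); g=cv2.cvtColor(d["color"],6).astype(np.float32)
    print([(r["bbox"],round(r["conf"],2)) for r in vision.spot_in("wrist","cover")]); plan([]); print(np.round(ctrl.get_state()["joint_positions"],2))
    c=np.array([.5123,.1013]); a=np.radians(-5.8); u=np.array([np.cos(a),np.sin(a)]); n=np.array([-u[1],u[0]])
    o=np.arange(-.02,.0201,.001)
    for r in (-.06,-.03,0,.03,.06):
        q=proj(np.array([[*(c+u*r+n*k),z] for k in o]),W).astype(np.float32)
        print(r,q[20],cv2.remap(g,q[:,:1],q[:,1:],1)[:,0].astype(int).tolist())
    o=np.arange(-.02,.0201,.002)
    for e in (-.07,.07):
        q=proj(np.array([[*(c+u*(e+k)),z] for k in o]),W).astype(np.float32); print("end",e,cv2.remap(g,q[:,:1],q[:,1:],1)[:,0].astype(int).tolist())
E
python3 -c "
from cv import *
cv_('c1')"
```

```text
[([282.9, 106.5, 302.8, 244.8], 0.95), ([5.5, 101.0, 148.1, 207.5], 0.78), ([202.5, 257.0, 306.5, 351.2], 0.72)]
at [0.5125 0.1048 0.334 ] yaw_y -95.43 F [ 0.05 -1.07  1.34] g 0.9977690381341042 t 16.9833
[-0.65  0.01  0.4   1.54 -0.    1.59 -1.91]
-0.06 [294.59384 235.44025] [71, 69, 69, 68, 74, 100, 133, 154, 162, 161, 161, 161, 163, 164, 163, 164, 165, 165, 162, 152, 123, 72, 25, 7, 8, 6, 8, 9, 6, 27, 78, 127, 152, 160, 161, 159, 158, 155, 155, 156, 156]
-0.03 [295.28418 209.1381 ] [70, 69, 70, 69, 67, 66, 66, 67, 68, 68, 67, 68, 67, 67, 68, 67, 70, 58, 45, 33, 24, 14, 4, 4, 10, 13, 11, 7, 6, 20, 48, 64, 71, 72, 75, 76, 80, 108, 135, 152, 159]
0 [296.0101  181.47899] [67, 66, 64, 65, 74, 83, 86, 86, 79, 63, 46, 39, 41, 41, 43, 41, 39, 39, 37, 32, 23, 18, 20, 18, 22, 20, 14, 15, 16, 17, 21, 48, 75, 90, 99, 103, 104, 104, 105, 106, 107]
0.03 [296.77448 152.35509] [66, 63, 59, 50, 43, 40, 41, 40, 43, 43, 41, 40, 41, 40, 40, 41, 41, 40, 34, 26, 22, 18, 20, 19, 15, 23, 21, 22, 20, 15, 38, 67, 84, 88, 90, 89, 89, 86, 87, 90, 89]
0.06 [297.5804  121.64689] [126, 97, 66, 69, 63, 51, 47, 46, 43, 43, 43, 43, 43, 44, 46, 43, 41, 38, 32, 24, 22, 23, 23, 26, 23, 25, 27, 22, 14, 25, 56, 81, 89, 92, 92, 90, 86, 87, 90, 91, 95]
end -0.07 [78, 93, 140, 144, 170, 175, 171, 167, 167, 165, 139, 126, 126, 125, 123, 123, 122, 119, 118, 118, 113]
end 0.07 [20, 24, 22, 21, 22, 22, 24, 19, 20, 22, 38, 75, 49, 71, 91, 103, 121, 158, 162, 160, 158]
```

```bash
sed -i 's/c=np.array(\[.5123,.1013\])/c=np.array([.5128,.1063])/' cv.py; python3 -c "
from plan import *
plan([(.5128,.1063,.27,-95.8)])"
```

```text
at [0.5125 0.1048 0.334 ] yaw_y -95.43 F [ 0.05 -1.07  1.34] g 0.9977690381341042 t 16.9833
(0.5128, 0.1063, 0.27, -95.8) tx 0.3 ty -1.6 tz 64.0 | 0.002 0.002 0.006
```

>>> jog_arm(increments=[{"tx":0,"ty":-3,"tz":16,"wx":0,"wy":0,"wz":0,"gripper":1},{"tx":0,"ty":-3,"tz":32,"wx":0,"wy":0,"wz":0,"gripper":1},{"tx":0,"ty":-3,"tz":48,"wx":0,"wy":0,"wz":0,"gripper":1},{"tx":0,"ty":-3,"tz":64,"wx":0,"wy":0,"wz":0,"gripper":1},{"tx":0,"ty":-3,"tz":64,"wx":0,"wy":0,"wz":0,"gripper":1}])

```text
time: 17.4
position: [0.511, 0.1036, 0.2683]
tool_rot: [3.135, -0.159, -0.008]
ft_force: [-0.3, -0.1, -0.9]
grip_width: 1.002
grip_force: 0.0
```

```bash
python3 -c "
from cv import *
cv_('c2')
# height check: left edge & right edge of the channel bbox from two heights
W1,W2=cam('c1'),cam('c2')"
```

```text
[([275.5, 108.6, 291.9, 270.3], 0.98), ([180.0, 276.1, 307.7, 389.7], 0.85), ([0.0, 110.5, 120.5, 210.9], 0.8)]
at [0.5126 0.1043 0.2715] yaw_y -95.8 F [-0.96 -1.07  0.43] g 0.9982893258435167 t 17.5
[-0.65  0.01  0.4   1.66 -0.01  1.47 -1.92]
-0.06 [282.2105 261.4597] [170, 170, 172, 174, 177, 178, 176, 176, 177, 176, 175, 174, 172, 173, 174, 158, 103, 36, 9, 6, 5, 5, 13, 14, 11, 42, 105, 150, 165, 168, 169, 170, 171, 171, 169, 170, 172, 173, 175, 173, 170]
-0.03 [282.09503 230.66974] [70, 70, 72, 73, 75, 89, 141, 169, 168, 168, 168, 165, 160, 161, 161, 132, 70, 16, 7, 7, 12, 5, 10, 8, 22, 85, 146, 164, 160, 159, 161, 167, 170, 171, 168, 173, 174, 172, 171, 171, 168]
0 [281.97232 197.94717] [42, 44, 46, 42, 42, 44, 45, 43, 45, 43, 42, 43, 42, 41, 43, 31, 21, 20, 22, 14, 18, 13, 20, 24, 37, 78, 105, 107, 110, 112, 109, 108, 107, 107, 107, 108, 110, 108, 107, 107, 107]
0.03 [281.8416  163.10416] [60, 78, 79, 56, 42, 37, 44, 45, 45, 43, 42, 43, 41, 41, 34, 24, 22, 18, 16, 17, 21, 22, 29, 29, 46, 82, 92, 92, 91, 92, 93, 93, 95, 94, 96, 94, 94, 93, 95, 95, 96]
0.06 [281.70218 125.92767] [46, 46, 45, 45, 43, 45, 44, 47, 44, 44, 43, 45, 47, 41, 27, 18, 23, 22, 23, 23, 25, 24, 28, 31, 78, 92, 96, 98, 90, 92, 94, 97, 96, 95, 95, 98, 99, 97, 94, 97, 96]
end -0.07 [53, 55, 56, 60, 96, 64, 127, 145, 147, 164, 53, 6, 12, 9, 8, 5, 9, 7, 6, 3, 5]
end 0.07 [23, 24, 27, 26, 24, 25, 26, 27, 33, 34, 10, 14, 21, 66, 110, 116, 116, 155, 165, 168, 159]
```

>>> jog_arm(increments=[{"tx":0,"ty":-2,"tz":10,"wx":0,"wy":0,"wz":0.018,"gripper":1},{"tx":0,"ty":-2,"tz":30,"wx":0,"wy":0,"wz":0.018,"gripper":1},{"tx":0,"ty":-2,"tz":55,"wx":0,"wy":0,"wz":0.018,"gripper":1},{"tx":0,"ty":-2,"tz":80,"wx":0,"wy":0,"wz":0.018,"gripper":1},{"tx":0,"ty":-2,"tz":80,"wx":0,"wy":0,"wz":0.018,"gripper":1}])

```text
time: 17.92
position: [0.5103, 0.1063, 0.1874]
tool_rot: [3.133, -0.187, -0.01]
ft_force: [-0.6, 0.4, -1.0]
grip_width: 1.003
grip_force: 0.0
```

>>> jog_arm(increments=[{"tx":0,"ty":0,"tz":15,"wx":0,"wy":0,"wz":0,"gripper":1},{"tx":0,"ty":0,"tz":30,"wx":0,"wy":0,"wz":0,"gripper":1},{"tx":0,"ty":0,"tz":45,"wx":0,"wy":0,"wz":0,"gripper":1},{"tx":0,"ty":0,"tz":56,"wx":0,"wy":0,"wz":0,"gripper":1},{"tx":0,"ty":0,"tz":56,"wx":0,"wy":0,"wz":0,"gripper":1}])

```text
time: 18.33
position: [0.5122, 0.1068, 0.1345]
tool_rot: [3.135, -0.186, -0.003]
ft_force: [-0.0, -1.1, -1.5]
grip_width: 1.0
grip_force: 0.0
```

```bash
python3 -c "
from plan import *
plan([(.5128,.1063,.135,-96.85)])"
```

```text
at [0.5122 0.1068 0.1345] yaw_y -96.79 F [-0.02 -1.07 -1.45] g 0.9999456852741667 t 18.3333
(0.5128, 0.1063, 0.135, -96.85) tx 0.6 ty 0.4 tz -0.5 | 0.001 0.002 0.001
```

>>> jog_arm(increments=[{"tx":0.5,"ty":0.4,"tz":0,"wx":0,"wy":0,"wz":0,"gripper":0},{"tx":0.5,"ty":0.4,"tz":0,"wx":0,"wy":0,"wz":0,"gripper":0},{"tx":0.5,"ty":0.4,"tz":0,"wx":0,"wy":0,"wz":0,"gripper":0},{"tx":0.5,"ty":0.4,"tz":0,"wx":0,"wy":0,"wz":0,"gripper":0},{"tx":0.5,"ty":0.4,"tz":0,"wx":0,"wy":0,"wz":0,"gripper":0}], grip_force=35)

```text
time: 18.75
position: [0.5139, 0.1066, 0.1363]
tool_rot: [-3.135, 0.186, -0.002]
ft_force: [0.8, -0.2, 0.3]
grip_width: 0.711
grip_force: 0.0
```

>>> jog_arm(increments=[{"tx":0,"ty":0,"tz":0,"wx":0,"wy":0,"wz":0,"gripper":0},{"tx":0,"ty":0,"tz":0,"wx":0,"wy":0,"wz":0,"gripper":0},{"tx":0,"ty":0,"tz":0,"wx":0,"wy":0,"wz":0,"gripper":0},{"tx":0,"ty":0,"tz":0,"wx":0,"wy":0,"wz":0,"gripper":0},{"tx":0,"ty":0,"tz":0,"wx":0,"wy":0,"wz":0,"gripper":0}])

```text
time: 19.17
position: [0.5135, 0.1066, 0.1356]
tool_rot: [-3.136, 0.185, -0.0]
ft_force: [0.2, 0.0, -0.6]
grip_width: 0.324
grip_force: 0.0
```

>>> jog_arm(increments=[{"tx":0,"ty":0,"tz":0,"wx":0,"wy":0,"wz":0,"gripper":0},{"tx":0,"ty":0,"tz":0,"wx":0,"wy":0,"wz":0,"gripper":0},{"tx":0,"ty":0,"tz":0,"wx":0,"wy":0,"wz":0,"gripper":0},{"tx":0,"ty":0,"tz":0,"wx":0,"wy":0,"wz":0,"gripper":0},{"tx":0,"ty":0,"tz":0,"wx":0,"wy":0,"wz":0,"gripper":0}])

```text
time: 19.58
position: [0.5135, 0.1064, 0.1356]
tool_rot: [3.136, -0.186, 0.0]
ft_force: [0.8, -0.3, -1.1]
grip_width: 0.108
grip_force: 35.0
```

>>> jog_arm(increments=[{"tx":0,"ty":0,"tz":-8,"wx":0,"wy":0,"wz":0,"gripper":0},{"tx":0,"ty":0,"tz":-24,"wx":0,"wy":0,"wz":0,"gripper":0},{"tx":0,"ty":0,"tz":-48,"wx":0,"wy":0,"wz":0,"gripper":0},{"tx":0,"ty":0,"tz":-72,"wx":0,"wy":0,"wz":0,"gripper":0},{"tx":0,"ty":0,"tz":-94,"wx":0,"wy":0,"wz":0,"gripper":0}])

```text
time: 20.0
position: [0.5131, 0.1064, 0.2308]
tool_rot: [3.136, -0.186, -0.001]
ft_force: [0.8, -0.1, -3.4]
grip_width: 0.113
grip_force: 35.0
```

```bash
python3 -c "
from plan import *
plan([(.49,0,.2296,-88),(.4553,-.1272,.2296,-78.7)])
from bench import vision
print([(r['bbox'],r['conf']) for r in vision.spot_in('wrist','cover')])"
```

```text
at [0.5131 0.1064 0.2308] yaw_y -96.78 F [ 0.81 -0.08 -3.37] g 0.11322336061442634 t 20.0
(0.49, 0, 0.2296, -88) tx -10.4 ty 108.4 tz 1.2 | 0.000 0.000 -0.153
(0.4553, -0.1272, 0.2296, -78.7) tx -39.1 ty 125.9 tz 0.0 | 0.000 0.000 -0.162
[([275.5, 108.6, 291.9, 270.3], 0.98), ([180.0, 276.1, 307.7, 389.7], 0.85), ([0.0, 110.5, 120.5, 210.9], 0.8)]
```

>>> jog_arm(increments=[{"tx":-1,"ty":11,"tz":0,"wx":0,"wy":0,"wz":-0.015,"gripper":0},{"tx":-4,"ty":36,"tz":0,"wx":0,"wy":0,"wz":-0.05,"gripper":0},{"tx":-6,"ty":62,"tz":0,"wx":0,"wy":0,"wz":-0.09,"gripper":0},{"tx":-8,"ty":88,"tz":0,"wx":0,"wy":0,"wz":-0.125,"gripper":0},{"tx":-10,"ty":108,"tz":0,"wx":0,"wy":0,"wz":-0.153,"gripper":0}])

```text
time: 20.47
position: [0.4899, -0.0021, 0.2291]
tool_rot: [3.14, 0.055, -0.001]
ft_force: [0.1, 0.3, -3.6]
grip_width: 0.111
grip_force: 35.0
```

>>> jog_arm(increments=[{"tx":-8,"ty":26,"tz":0,"wx":0,"wy":0,"wz":-0.035,"gripper":0},{"tx":-17,"ty":54,"tz":0,"wx":0,"wy":0,"wz":-0.07,"gripper":0},{"tx":-26,"ty":82,"tz":0,"wx":0,"wy":0,"wz":-0.11,"gripper":0},{"tx":-35,"ty":110,"tz":0,"wx":0,"wy":0,"wz":-0.145,"gripper":0},{"tx":-39,"ty":126,"tz":0,"wx":0,"wy":0,"wz":-0.162,"gripper":0}])

```text
time: 20.88
position: [0.4543, -0.1308, 0.2293]
tool_rot: [3.126, 0.305, -0.001]
ft_force: [0.5, -0.4, -2.8]
grip_width: 0.106
grip_force: 35.0
```

```bash
cat > al.py <<'E'
from hk import *
def al(tag):
    d=vision.get_image("wrist"); np.savez(f"cam_{tag}.npz",E=d["extrinsics"],f=[d["fx"],d["fy"],d["cx"],d["cy"]]); W=cam(tag); cv2.imwrite(f"pics/{tag}.png",d["color"])
    s=ctrl.get_state(); p=s["position"]; g=cv2.cvtColor(d["color"],6).astype(np.float32)
    print(np.round(s["joint_positions"],2)); plan([])
    M=rot(np.degrees(np.arctan2(*(__import__("scipy.spatial.transform",fromlist=["Rotation"]).Rotation.from_rotvec(s["tool_rot"]).as_matrix()[[1,0],1])))).as_matrix()[:2,:2]
    v=M.T@(np.array([.4886,-.2939])-p[:2]); u=M.T@np.array([-.1961,.9806]); print("pin in tool",v*1e3,"rod dir",u)
    # channel front end, in tool x, at the channel top
    o=np.arange(.055,.0851,.0015)
    for yy in (-.003,0,.003):
        q=proj(np.array([[*(p[:2]+M@[k,yy]),p[2]+.0344] for k in o]),W).astype(np.float32); print("chan end +70?",cv2.remap(g,q[:,:1],q[:,1:],1)[:,0].astype(int).tolist())
    pin=np.array([.4886,-.2939]);a=np.array([-.1961,.9806]);n=np.array([-a[1],a[0]]);o=np.arange(-.012,.0121,.001)
    for r in (.03,.05,.07,.09):
        q=proj(np.array([[*(pin+a*r+n*k),.2] for k in o]),W).astype(np.float32); print("rod",r,q[12].round(),cv2.remap(g,q[:,:1],q[:,1:],1)[:,0].astype(int).tolist())
    print([(r["bbox"],round(r["conf"],2)) for t in("hook_arm","cover") for r in vision.spot_in("wrist",t)[:2]])
E
python3 -c "
from al import *
al('h1')"
```

```text
[-0.45 -0.12  0.63  1.84  0.07  1.39 -1.21]
at [ 0.454  -0.1335  0.2295] yaw_y -79.07 F [-0.84 -3.05 -2.66] g 0.11287519107900777 t 20.9333
pin in tool [  3.57761212 164.03840404] rod dir [-0.00655751 -0.99999428]
chan end +70? [22, 22, 22, 20, 20, 24, 23, 26, 24, 30, 13, 10, 11, 6, 8, 9, 139, 142, 143, 148, 159]
chan end +70? [21, 22, 23, 17, 18, 25, 26, 24, 21, 27, 16, 92, 137, 135, 135, 138, 146, 151, 145, 145, 169]
chan end +70? [132, 138, 142, 145, 136, 128, 135, 141, 132, 133, 140, 142, 143, 149, 152, 145, 140, 143, 176, 170, 171]
rod 0.03 [491. 227.] [54, 55, 56, 57, 55, 56, 58, 57, 60, 60, 83, 109, 124, 135, 139, 136, 127, 113, 84, 74, 75, 74, 75, 75, 74]
rod 0.05 [461. 227.] [72, 73, 65, 57, 59, 56, 56, 60, 74, 72, 83, 107, 126, 136, 113, 81, 78, 71, 67, 74, 73, 74, 74, 74, 75]
rod 0.07 [431. 227.] [75, 63, 65, 65, 67, 75, 76, 75, 75, 78, 80, 96, 111, 119, 122, 117, 109, 101, 81, 75, 82, 79, 75, 74, 73]
rod 0.09 [401. 227.] [124, 104, 101, 102, 135, 107, 98, 94, 92, 90, 79, 96, 110, 119, 124, 120, 111, 99, 86, 91, 101, 111, 118, 106, 79]
[([381.3, 218.5, 533.1, 243.1], 0.6), ([273.9, 117.0, 298.2, 370.4], 0.85), ([0.0, 221.8, 89.3, 272.9], 0.76)]
```

>>> jog_arm(increments=[{"tx":0,"ty":0,"tz":0,"wx":0,"wy":0,"wz":0,"gripper":0},{"tx":0,"ty":0,"tz":0,"wx":0,"wy":0,"wz":0,"gripper":0},{"tx":0,"ty":0,"tz":0,"wx":0,"wy":0,"wz":0,"gripper":0},{"tx":0,"ty":0,"tz":0,"wx":0,"wy":0,"wz":0,"gripper":0},{"tx":0,"ty":0,"tz":0,"wx":0,"wy":0,"wz":0,"gripper":0}])

```text
time: 21.45
position: [0.4564, -0.1262, 0.2295]
tool_rot: [3.126, 0.31, -0.0]
ft_force: [-0.3, -0.6, -1.9]
grip_width: 0.11
grip_force: 35.0
```

```bash
python3 -c "
from al import *
al('h2')
# direct tri of the tip/rod: h2 vs w13
"
```

```text
[-0.45 -0.11  0.62  1.84  0.07  1.39 -1.22]
at [ 0.4563 -0.1264  0.2295] yaw_y -78.67 F [ 0.41  0.12 -3.8 ] g 0.11179541773389952 t 21.5
pin in tool [ -1.24035408 170.58669124] rod dir [ 3.19748895e-04 -1.00001573e+00]
chan end +70? [23, 19, 23, 24, 20, 24, 26, 23, 22, 25, 12, 108, 111, 111, 108, 138, 143, 146, 170, 168, 174]
chan end +70? [25, 25, 24, 22, 24, 21, 26, 21, 24, 22, 5, 9, 6, 8, 1, 103, 140, 145, 146, 153, 168]
chan end +70? [25, 15, 18, 20, 21, 29, 26, 23, 25, 20, 14, 144, 142, 145, 144, 148, 150, 145, 143, 161, 176]
rod 0.03 [496. 231.] [56, 57, 58, 58, 57, 56, 56, 57, 57, 62, 90, 113, 127, 135, 139, 136, 128, 110, 81, 73, 74, 74, 74, 73, 72]
rod 0.05 [466. 231.] [75, 75, 62, 58, 56, 56, 57, 66, 75, 75, 89, 112, 129, 138, 136, 130, 122, 73, 65, 73, 76, 76, 73, 74, 75]
rod 0.07 [436. 231.] [59, 57, 59, 70, 74, 71, 72, 74, 73, 74, 83, 101, 113, 119, 120, 115, 109, 90, 73, 73, 74, 72, 73, 73, 74]
rod 0.09 [406. 231.] [97, 98, 98, 93, 92, 96, 99, 97, 94, 91, 85, 99, 114, 121, 124, 119, 109, 94, 77, 86, 85, 67, 62, 60, 64]
[([384.1, 220.4, 543.0, 249.9], 0.87), ([272.5, 117.0, 297.6, 369.0], 0.89), ([2.2, 220.6, 92.8, 278.6], 0.7)]
```

>>> jog_arm(increments=[{"tx":-1.7,"ty":5,"tz":-2.5,"wx":0,"wy":0,"wz":0,"gripper":0},{"tx":-1.7,"ty":20,"tz":-2.5,"wx":0,"wy":0,"wz":0,"gripper":0},{"tx":-1.7,"ty":35,"tz":-2.5,"wx":0,"wy":0,"wz":0,"gripper":0},{"tx":-1.7,"ty":50,"tz":-2.5,"wx":0,"wy":0,"wz":0,"gripper":0},{"tx":-1.7,"ty":55,"tz":-2.5,"wx":0,"wy":0,"wz":0,"gripper":0}])

```text
time: 22.02
position: [0.4652, -0.1842, 0.2325]
tool_rot: [3.125, 0.303, 0.001]
ft_force: [0.1, -0.4, -3.6]
grip_width: 0.109
grip_force: 35.0
```

>>> jog_arm(increments=[{"tx":0,"ty":4,"tz":0,"wx":0,"wy":0,"wz":0,"gripper":0},{"tx":0,"ty":9,"tz":0,"wx":0,"wy":0,"wz":0,"gripper":0},{"tx":0,"ty":14,"tz":0,"wx":0,"wy":0,"wz":0,"gripper":0},{"tx":0,"ty":18,"tz":0,"wx":0,"wy":0,"wz":0,"gripper":0},{"tx":0,"ty":20,"tz":0,"wx":0,"wy":0,"wz":0,"gripper":0}])

```text
time: 22.43
position: [0.4693, -0.201, 0.2321]
tool_rot: [3.126, 0.309, 0.0]
ft_force: [-0.2, -0.4, -1.9]
grip_width: 0.113
grip_force: 35.0
```

```bash
python3 -c "
from al import *
al('h3')"
```

```text
[-0.38 -0.02  0.74  1.76  0.01  1.39 -1.02]
at [ 0.4693 -0.2013  0.2321] yaw_y -78.74 F [ 0.39 -0.01 -2.56] g 0.11450876225210019 t 22.4833
pin in tool [ 0.87639955 94.59230041] rod dir [-9.23291375e-04 -1.00001536e+00]
chan end +70? [20, 24, 23, 23, 26, 26, 26, 28, 24, 23, 12, 105, 102, 110, 102, 146, 174, 185, 176, 185, 186]
chan end +70? [22, 23, 22, 25, 22, 26, 24, 25, 20, 20, 8, 12, 8, 10, 13, 118, 153, 149, 156, 185, 187]
chan end +70? [24, 20, 25, 22, 22, 22, 23, 23, 18, 21, 22, 157, 155, 148, 153, 154, 152, 153, 159, 152, 179]
rod 0.03 [382. 227.] [74, 63, 61, 60, 64, 67, 76, 78, 70, 66, 97, 120, 139, 144, 95, 81, 77, 71, 64, 59, 64, 65, 78, 79, 77]
rod 0.05 [352. 227.] [134, 105, 101, 105, 103, 104, 104, 103, 100, 80, 90, 107, 115, 83, 66, 60, 60, 60, 88, 105, 108, 108, 106, 105, 105]
rod 0.07 [323. 227.] [137, 104, 100, 99, 99, 102, 101, 102, 99, 88, 91, 109, 123, 139, 140, 125, 114, 97, 95, 99, 101, 101, 103, 101, 102]
rod 0.09 [293. 227.] [23, 24, 24, 23, 22, 24, 19, 23, 24, 21, 22, 21, 21, 19, 20, 23, 18, 23, 22, 25, 21, 22, 16, 18, 15]
[([269.1, 218.5, 420.5, 244.1], 0.9), ([2.3, 219.7, 34.5, 242.6], 0.97), ([271.1, 115.5, 299.1, 372.4], 0.62)]
```

>>> jog_arm(increments=[{"tx":0,"ty":8,"tz":0,"wx":0,"wy":0,"wz":0,"gripper":0},{"tx":0,"ty":20,"tz":0,"wx":0,"wy":0,"wz":0,"gripper":0},{"tx":0,"ty":32,"tz":0,"wx":0,"wy":0,"wz":0,"gripper":0},{"tx":0,"ty":42,"tz":0,"wx":0,"wy":0,"wz":0,"gripper":0},{"tx":0,"ty":45,"tz":0,"wx":0,"wy":0,"wz":0,"gripper":0}])

```text
time: 23.0
position: [0.4779, -0.2471, 0.2322]
tool_rot: [3.125, 0.305, 0.0]
ft_force: [0.4, 0.2, -2.5]
grip_width: 0.112
grip_force: 35.0
```

>>> jog_arm(increments=[{"tx":0,"ty":0,"tz":3,"wx":0,"wy":0,"wz":0,"gripper":0},{"tx":0,"ty":0,"tz":8,"wx":0,"wy":0,"wz":0,"gripper":0},{"tx":0,"ty":0,"tz":13,"wx":0,"wy":0,"wz":0,"gripper":0},{"tx":0,"ty":0,"tz":17,"wx":0,"wy":0,"wz":0,"gripper":0},{"tx":0,"ty":0,"tz":19,"wx":0,"wy":0,"wz":0,"gripper":0}])

```text
time: 23.42
position: [0.4776, -0.2439, 0.212]
tool_rot: [-3.125, -0.31, 0.002]
ft_force: [-0.0, 0.6, -2.9]
grip_width: 0.107
grip_force: 35.0
```

```bash
python3 -c "
from al import *
al('h4')"
```

```text
[-0.32  0.08  0.79  1.74 -0.06  1.35 -0.89]
at [ 0.4775 -0.244   0.2119] yaw_y -78.67 F [ 0.04  0.18 -3.2 ] g 0.10836053997488938 t 23.4667
pin in tool [ 1.04011736 51.08620537] rod dir [ 3.13785519e-04 -1.00001574e+00]
chan end +70? [26, 23, 25, 26, 21, 26, 23, 25, 27, 19, 7, 119, 113, 122, 122, 163, 182, 184, 178, 181, 180]
chan end +70? [25, 26, 21, 20, 23, 24, 25, 23, 22, 18, 5, 10, 9, 8, 7, 103, 156, 159, 182, 182, 178]
chan end +70? [22, 25, 23, 20, 24, 22, 23, 24, 24, 23, 17, 145, 152, 147, 144, 150, 150, 154, 154, 176, 174]
rod 0.03 [320. 239.] [102, 102, 102, 101, 100, 100, 101, 103, 97, 77, 88, 105, 119, 137, 124, 66, 57, 60, 84, 102, 104, 103, 100, 100, 100]
rod 0.05 [288. 239.] [21, 20, 21, 23, 22, 22, 19, 20, 22, 19, 24, 16, 18, 15, 8, 11, 7, 13, 7, 6, 11, 10, 9, 10, 7]
rod 0.07 [255. 239.] [146, 149, 151, 154, 152, 154, 155, 156, 150, 118, 89, 104, 120, 139, 141, 75, 57, 57, 112, 154, 153, 154, 152, 151, 137]
rod 0.09 [223. 239.] [150, 150, 151, 151, 152, 152, 152, 151, 149, 124, 88, 103, 120, 136, 128, 93, 69, 56, 106, 153, 159, 161, 158, 152, 149]
[([0.4, 14.7, 8.7, 148.6], 0.67), ([187.6, 227.1, 367.7, 258.7], 0.56), ([272.6, 117.2, 298.3, 369.7], 0.65)]
```

>>> jog_arm(increments=[{"tx":0,"ty":0,"tz":1,"wx":0,"wy":0,"wz":0,"gripper":0},{"tx":0,"ty":0,"tz":2,"wx":0,"wy":0,"wz":0,"gripper":0},{"tx":0,"ty":0,"tz":3,"wx":0,"wy":0,"wz":0,"gripper":0},{"tx":0,"ty":0,"tz":4,"wx":0,"wy":0,"wz":0,"gripper":0},{"tx":0,"ty":0,"tz":4,"wx":0,"wy":0,"wz":0,"gripper":0}])

```text
time: 23.98
position: [0.4779, -0.2448, 0.2089]
tool_rot: [-3.126, -0.309, 0.0]
ft_force: [-0.3, 0.2, -2.6]
grip_width: 0.109
grip_force: 35.0
```

>>> jog_arm(increments=[{"tx":0,"ty":0,"tz":0.5,"wx":0,"wy":0,"wz":0,"gripper":0},{"tx":0,"ty":0,"tz":1,"wx":0,"wy":0,"wz":0,"gripper":0},{"tx":0,"ty":0,"tz":1.5,"wx":0,"wy":0,"wz":0,"gripper":0},{"tx":0,"ty":0,"tz":1.5,"wx":0,"wy":0,"wz":0,"gripper":0},{"tx":0,"ty":0,"tz":1.5,"wx":0,"wy":0,"wz":0,"gripper":0}])

```text
time: 24.4
position: [0.478, -0.2448, 0.2075]
tool_rot: [-3.126, -0.309, -0.0]
ft_force: [0.4, -1.0, -2.9]
grip_width: 0.112
grip_force: 35.0
```

>>> jog_arm(increments=[{"tx":0,"ty":0,"tz":0.5,"wx":0,"wy":0,"wz":0,"gripper":0},{"tx":0,"ty":0,"tz":1,"wx":0,"wy":0,"wz":0,"gripper":0},{"tx":0,"ty":0,"tz":1.5,"wx":0,"wy":0,"wz":0,"gripper":0},{"tx":0,"ty":0,"tz":1.5,"wx":0,"wy":0,"wz":0,"gripper":0},{"tx":0,"ty":0,"tz":1.5,"wx":0,"wy":0,"wz":0,"gripper":0}])

```text
time: 24.82
position: [0.478, -0.2448, 0.206]
tool_rot: [-3.126, -0.309, 0.0]
ft_force: [-0.2, -0.2, -2.8]
grip_width: 0.111
grip_force: 35.0
```

>>> jog_arm(increments=[{"tx":0,"ty":0,"tz":0.5,"wx":0,"wy":0,"wz":0,"gripper":0},{"tx":0,"ty":0,"tz":1,"wx":0,"wy":0,"wz":0,"gripper":0},{"tx":0,"ty":0,"tz":1,"wx":0,"wy":0,"wz":0,"gripper":0},{"tx":0,"ty":0,"tz":1,"wx":0,"wy":0,"wz":0,"gripper":0},{"tx":0,"ty":0,"tz":1,"wx":0,"wy":0,"wz":0,"gripper":0}])

```text
time: 25.23
position: [0.478, -0.2449, 0.205]
tool_rot: [-3.126, -0.309, -0.0]
ft_force: [0.4, 0.3, -3.2]
grip_width: 0.113
grip_force: 35.0
```

>>> jog_arm(increments=[{"tx":0,"ty":0,"tz":0.5,"wx":0,"wy":0,"wz":0,"gripper":0},{"tx":0,"ty":0,"tz":1,"wx":0,"wy":0,"wz":0,"gripper":0},{"tx":0,"ty":0,"tz":1.5,"wx":0,"wy":0,"wz":0,"gripper":0},{"tx":0,"ty":0,"tz":1.5,"wx":0,"wy":0,"wz":0,"gripper":0},{"tx":0,"ty":0,"tz":1.5,"wx":0,"wy":0,"wz":0,"gripper":0}])

```text
time: 25.65
position: [0.478, -0.2448, 0.2035]
tool_rot: [-3.126, -0.309, -0.0]
ft_force: [-0.2, 0.3, -2.8]
grip_width: 0.109
grip_force: 35.0
```

>>> jog_arm(increments=[{"tx":0,"ty":0,"tz":0.5,"wx":0,"wy":0,"wz":0,"gripper":0},{"tx":0,"ty":0,"tz":1,"wx":0,"wy":0,"wz":0,"gripper":0},{"tx":0,"ty":0,"tz":1,"wx":0,"wy":0,"wz":0,"gripper":0},{"tx":0,"ty":0,"tz":1,"wx":0,"wy":0,"wz":0,"gripper":0},{"tx":0,"ty":0,"tz":1,"wx":0,"wy":0,"wz":0,"gripper":0}])

```text
time: 26.07
position: [0.478, -0.2449, 0.2026]
tool_rot: [-3.126, -0.309, -0.0]
ft_force: [0.7, -0.3, -2.3]
grip_width: 0.108
grip_force: 35.0
```

>>> jog_arm(increments=[{"tx":0,"ty":0,"tz":0.5,"wx":0,"wy":0,"wz":0,"gripper":0},{"tx":0,"ty":0,"tz":1,"wx":0,"wy":0,"wz":0,"gripper":0},{"tx":0,"ty":0,"tz":1.5,"wx":0,"wy":0,"wz":0,"gripper":0},{"tx":0,"ty":0,"tz":1.5,"wx":0,"wy":0,"wz":0,"gripper":0},{"tx":0,"ty":0,"tz":1.5,"wx":0,"wy":0,"wz":0,"gripper":0}])

```text
time: 26.48
position: [0.478, -0.2448, 0.201]
tool_rot: [-3.126, -0.309, -0.0]
ft_force: [-0.5, -0.5, -3.8]
grip_width: 0.109
grip_force: 35.0
```

>>> jog_arm(increments=[{"tx":0,"ty":0,"tz":0.5,"wx":0,"wy":0,"wz":0,"gripper":0},{"tx":0,"ty":0,"tz":1,"wx":0,"wy":0,"wz":0,"gripper":0},{"tx":0,"ty":0,"tz":1,"wx":0,"wy":0,"wz":0,"gripper":0},{"tx":0,"ty":0,"tz":1,"wx":0,"wy":0,"wz":0,"gripper":0},{"tx":0,"ty":0,"tz":1,"wx":0,"wy":0,"wz":0,"gripper":0}])

```text
time: 26.9
position: [0.478, -0.2449, 0.2001]
tool_rot: [-3.126, -0.309, -0.0]
ft_force: [0.2, -0.3, -2.2]
grip_width: 0.112
grip_force: 35.0
```

>>> jog_arm(increments=[{"tx":0,"ty":0,"tz":0.5,"wx":0,"wy":0,"wz":0,"gripper":0},{"tx":0,"ty":0,"tz":1,"wx":0,"wy":0,"wz":0,"gripper":0},{"tx":0,"ty":0,"tz":1,"wx":0,"wy":0,"wz":0,"gripper":0},{"tx":0,"ty":0,"tz":1,"wx":0,"wy":0,"wz":0,"gripper":0},{"tx":0,"ty":0,"tz":1,"wx":0,"wy":0,"wz":0,"gripper":0}])

```text
time: 27.32
position: [0.4785, -0.2449, 0.1994]
tool_rot: [3.126, 0.309, 0.002]
ft_force: [1.5, 0.5, -0.1]
grip_width: 0.114
grip_force: 35.0
```

>>> jog_arm(increments=[{"tx":0,"ty":0,"tz":0.5,"wx":0,"wy":0,"wz":0,"gripper":0},{"tx":0,"ty":0,"tz":1,"wx":0,"wy":0,"wz":0,"gripper":0},{"tx":0,"ty":0,"tz":1,"wx":0,"wy":0,"wz":0,"gripper":0},{"tx":0,"ty":0,"tz":1,"wx":0,"wy":0,"wz":0,"gripper":0},{"tx":0,"ty":0,"tz":1,"wx":0,"wy":0,"wz":0,"gripper":0}])

```text
time: 27.73
position: [0.4787, -0.2449, 0.1987]
tool_rot: [3.126, 0.309, 0.003]
ft_force: [2.5, 0.2, 5.5]
grip_width: 0.11
grip_force: 35.0
```

Contact is felt at z≈0.1995, matching "home" for a hook about 4 mm high. There is a small sideways load, so I'll centre it and unload before letting go.

>>> jog_arm(increments=[{"tx":0,"ty":0,"tz":-1,"wx":0,"wy":0,"wz":0,"gripper":0},{"tx":0.6,"ty":0,"tz":-1,"wx":0,"wy":0,"wz":0,"gripper":0},{"tx":1.3,"ty":0,"tz":-1,"wx":0,"wy":0,"wz":0,"gripper":0},{"tx":1.3,"ty":0,"tz":-0.5,"wx":0,"wy":0,"wz":0,"gripper":0},{"tx":1.3,"ty":0,"tz":-0.2,"wx":0,"wy":0,"wz":0,"gripper":0}])

```text
time: 28.15
position: [0.479, -0.2448, 0.1986]
tool_rot: [-3.126, -0.308, 0.001]
ft_force: [-0.5, 0.1, 5.7]
grip_width: 0.108
grip_force: 35.0
```

>>> jog_arm(increments=[{"tx":0,"ty":0,"tz":0,"wx":0,"wy":0,"wz":0,"gripper":0},{"tx":0,"ty":0,"tz":0,"wx":0,"wy":0,"wz":0,"gripper":0},{"tx":0,"ty":0,"tz":0,"wx":0,"wy":0,"wz":0,"gripper":0},{"tx":0,"ty":0,"tz":0,"wx":0,"wy":0,"wz":0,"gripper":0},{"tx":0,"ty":0,"tz":0,"wx":0,"wy":0,"wz":0,"gripper":0}])

```text
time: 28.57
position: [0.479, -0.2448, 0.1986]
tool_rot: [-3.126, -0.308, 0.0]
ft_force: [-0.6, -0.5, 4.7]
grip_width: 0.106
grip_force: 35.0
```

>>> jog_arm(increments=[{"tx":0,"ty":0,"tz":-0.5,"wx":0,"wy":0,"wz":0,"gripper":0},{"tx":0,"ty":0,"tz":-1,"wx":0,"wy":0,"wz":0,"gripper":0},{"tx":0,"ty":0,"tz":-1,"wx":0,"wy":0,"wz":0,"gripper":0},{"tx":0,"ty":0,"tz":-1,"wx":0,"wy":0,"wz":0,"gripper":0},{"tx":0,"ty":0,"tz":-1,"wx":0,"wy":0,"wz":0,"gripper":0}])

```text
time: 28.98
position: [0.479, -0.2447, 0.1989]
tool_rot: [3.126, 0.309, -0.001]
ft_force: [1.0, -0.2, -0.5]
grip_width: 0.11
grip_force: 35.0
```

```bash
python3 -c "
from hk import *
d=vision.get_image('scene');c=proj([.4785,-.245,.16],cam('scene'))[0].astype(int)
e=vision.get_image('wrist')['color']
cv2.imwrite('pics/sc_h.png',d['color'])
a=cv2.resize(d['color'][c[1]-50:c[1]+60,c[0]-55:c[0]+55],(440,440),interpolation=2)
b=cv2.resize(e[100:380,170:400],(360,440),interpolation=2)
cv2.imwrite('pics/final.png',np.clip(np.hstack([a,b])*1.6,0,255).astype(np.uint8)); plan([])"
```

```text
at [ 0.479  -0.2447  0.1989] yaw_y -78.73 F [ 0.07 -0.47 -1.52] g 0.10964096198543001 t 29.0833
```

View pics/final.png

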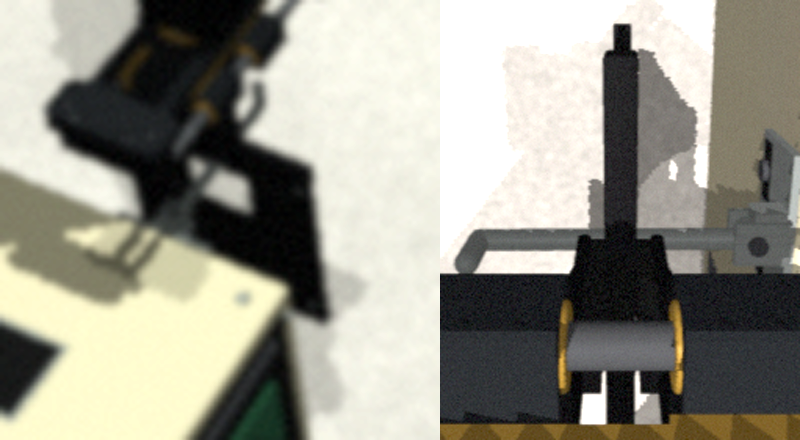

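The picture shows the rod passing square through the cover's window, with the tip at (468,255) outside and the pin at (755,245). Releasing.

>>> jog_arm(increments=[{"tx":0,"ty":0,"tz":0.3,"wx":0,"wy":0,"wz":0,"gripper":0.11},{"tx":0,"ty":0,"tz":0.3,"wx":0,"wy":0,"wz":0,"gripper":0.13},{"tx":0,"ty":0,"tz":0.3,"wx":0,"wy":0,"wz":0,"gripper":0.17},{"tx":0,"ty":0,"tz":0.3,"wx":0,"wy":0,"wz":0,"gripper":0.25},{"tx":0,"ty":0,"tz":0.3,"wx":0,"wy":0,"wz":0,"gripper":0.4}], grip_force=5)

```text
time: 29.5
position: [0.4791, -0.2445, 0.1989]
tool_rot: [-3.126, -0.309, 0.0]
ft_force: [-0.3, -0.5, 0.1]
grip_width: 0.245
grip_force: 0.0
```

>>> jog_arm(increments=[{"tx":0,"ty":0,"tz":0,"wx":0,"wy":0,"wz":0,"gripper":0.45},{"tx":0,"ty":0,"tz":0,"wx":0,"wy":0,"wz":0,"gripper":0.45},{"tx":0,"ty":0,"tz":0,"wx":0,"wy":0,"wz":0,"gripper":0.45},{"tx":0,"ty":0,"tz":0,"wx":0,"wy":0,"wz":0,"gripper":0.45},{"tx":0,"ty":0,"tz":0,"wx":0,"wy":0,"wz":0,"gripper":0.45}])

```text
time: 29.92
position: [0.4793, -0.2446, 0.199]
tool_rot: [-3.126, -0.309, -0.0]
ft_force: [0.1, 0.3, 0.0]
grip_width: 0.443
grip_force: 0.0
```

```bash
python3 -c "
from al import *
al('r1')"
```

```text
[-0.32  0.09  0.79  1.75 -0.07  1.33 -0.89]
at [ 0.4793 -0.2446  0.199 ] yaw_y -78.72 F [-0.42  0.28 -0.15] g 0.4484493123726531 t 29.9667
pin in tool [-0.53796658 50.21414266] rod dir [-4.60937147e-04 -1.00001568e+00]
chan end +70? [19, 24, 25, 22, 27, 23, 23, 25, 21, 10, 84, 121, 130, 126, 131, 154, 179, 183, 182, 184, 181]
chan end +70? [17, 20, 22, 25, 26, 19, 18, 19, 21, 8, 13, 11, 8, 1, 9, 12, 54, 158, 175, 181, 181]
chan end +70? [20, 19, 23, 24, 18, 24, 19, 20, 21, 11, 103, 152, 148, 141, 148, 146, 154, 157, 158, 175, 175]
rod 0.03 [320. 250.] [103, 100, 101, 104, 105, 101, 101, 104, 105, 79, 60, 56, 61, 65, 68, 63, 59, 58, 69, 99, 101, 103, 101, 106, 109]
rod 0.05 [286. 250.] [19, 16, 21, 23, 15, 18, 21, 19, 21, 18, 19, 13, 19, 20, 19, 18, 13, 12, 13, 11, 12, 9, 8, 8, 6]
rod 0.07 [252. 250.] [152, 155, 154, 153, 155, 152, 150, 151, 153, 143, 61, 57, 61, 65, 71, 64, 60, 57, 78, 151, 153, 155, 159, 161, 164]
rod 0.09 [218. 250.] [157, 155, 151, 152, 157, 154, 154, 156, 154, 139, 60, 53, 58, 63, 66, 66, 57, 58, 74, 140, 155, 155, 155, 157, 158]
[([179.7, 238.3, 369.4, 270.7], 0.57), ([274.0, 113.1, 299.8, 371.3], 0.65)]
```

>>> jog_arm(increments=[{"tx":0,"ty":0,"tz":-5,"wx":0,"wy":0,"wz":0,"gripper":0.45},{"tx":0,"ty":0,"tz":-15,"wx":0,"wy":0,"wz":0,"gripper":0.45},{"tx":0,"ty":0,"tz":-30,"wx":0,"wy":0,"wz":0,"gripper":0.45},{"tx":0,"ty":0,"tz":-50,"wx":0,"wy":0,"wz":0,"gripper":0.45},{"tx":0,"ty":0,"tz":-75,"wx":0,"wy":0,"wz":0,"gripper":0.45}])

```text
time: 30.48
position: [0.4787, -0.2444, 0.2747]
tool_rot: [-3.126, -0.308, 0.002]
ft_force: [0.0, 0.1, -0.2]
grip_width: 0.449
grip_force: 0.0
```

>>> jog_arm(increments=[{"tx":-10,"ty":0,"tz":-15,"wx":0,"wy":0,"wz":0,"gripper":0.45},{"tx":-20,"ty":0,"tz":-30,"wx":0,"wy":0,"wz":0,"gripper":0.45},{"tx":-30,"ty":0,"tz":-45,"wx":0,"wy":0,"wz":0,"gripper":0.45},{"tx":-40,"ty":0,"tz":-60,"wx":0,"wy":0,"wz":0,"gripper":0.45},{"tx":-40,"ty":0,"tz":-60,"wx":0,"wy":0,"wz":0,"gripper":0.45}])

```text
time: 30.9
position: [0.4398, -0.2545, 0.3381]
tool_rot: [3.125, 0.305, 0.01]
ft_force: [0.7, -2.4, 0.3]
grip_width: 0.445
grip_force: 0.0
```

```bash
python3 - <<'E'
from hk import *
def grab(n,t):
    d=vision.get_image(n); np.savez(f"cam_{t}.npz",E=d["extrinsics"],f=[d["fx"],d["fy"],d["cx"],d["cy"]]); cv2.imwrite(f"pics/{t}.png",d["color"]); return cam(t),cv2.cvtColor(d["color"],6).astype(np.float32)
W,g=grab("wrist","e1"); plan([])
print([(t,r["bbox"],round(r["conf"],2)) for t in("hook_arm","cover") for r in vision.spot_in("wrist",t)[:2]])
# expected channel: centre, along yh, z top = bottom+.16
c=np.array([.4795,-.2455]); y=np.array([.9806,.1961]); zt=.0738+.16
o=np.arange(-.012,.0121,.0015)
for s in (-1,1):
    q=proj(np.array([[*(c+y*(s*(.07+k))),zt] for k in o]),W).astype(np.float32); print("end",s,q[8].round(),cv2.remap(g,q[:,:1],q[:,1:],1)[:,0].astype(int).tolist())
x=np.array([-.1961,.9806])
for r in (-.06,-.03,.03,.06):
    q=proj(np.array([[*(c+y*r+x*k),zt] for k in o]),W).astype(np.float32); print("across",r,cv2.remap(g,q[:,:1],q[:,1:],1)[:,0].astype(int).tolist())
E
```

```text
at [ 0.4403 -0.2536  0.3363] yaw_y -78.81 F [0.07 0.   0.24] g 0.44914824848821455 t 30.95
[('hook_arm', [222.1, 142.7, 327.9, 152.9], 0.64), ('cover', [0.0, 174.4, 44.4, 194.3], 0.97), ('cover', [275.9, 65.3, 292.0, 231.6], 0.87)]
end -1 [284. 230.] [15, 14, 12, 3, 7, 8, 5, 8, 63, 164, 167, 166, 165, 165, 167, 164, 168]
end 1 [283.  62.] [31, 31, 31, 32, 31, 30, 31, 141, 166, 162, 158, 155, 161, 161, 161, 158, 152]
across -0.06 [91, 90, 94, 90, 93, 105, 61, 20, 19, 15, 16, 5, 77, 151, 152, 140, 140]
across -0.03 [66, 68, 74, 119, 134, 129, 60, 19, 19, 18, 21, 21, 61, 127, 133, 133, 135]
across 0.03 [65, 64, 65, 67, 110, 118, 46, 25, 24, 25, 30, 26, 92, 157, 158, 155, 152]
across 0.06 [156, 155, 160, 145, 137, 122, 45, 30, 30, 31, 34, 33, 84, 157, 159, 160, 157]
```

```bash
python3 -c "
from bench import ctrl
print(ctrl.close_job())"
```

```text
the job is handed in; nothing more can be done
None
```

I swung the hook out to its stop and hung the windowed cover on it by its notch, seated home, and then let go and handed the job in. My last wrist-camera check put the cover in place and level, but the system gave no verdict at hand-in.

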